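# Proof-pull a brass hanging plate on the sloping spring gauge

## Task

Hang the brass plate by its large eye on the dark steel post of the sloping spring gauge, with the rest of the plate lying down the slope, and, holding it by the plate, pull it down the slope until the red pointer stands level with the green band; hold it there for a second, never letting the pointer get as far as the red. Then ease it gently back until the spring is fully home, without letting it snap, and leave the plate hanging on the post, lying flat on the slide bar. Leave the tape, the pot and the tub where they are.

Things in the scene. Friction and masses are not known exactly. Their poses are not given: they have to be found in the camera images.
- gauge: bolted-down spring gauge: steel base 270 x 120 mm on the bench and a blue board 280 x 120 x 10 mm that slopes at 30 degrees, low end (its -x) towards the robot, high end (+x) 165 mm high. Origin: centre of the underside of the base; z up, x horizontal towards the high end. The centre of the board's upper face is 95 mm above the origin.
- post_foot (a point): foot of the dark steel post, on the upper face of the aluminium slide bar. x up the slope, y across, z along the post (square to the slope: leans 30 degrees to the robot). Post 10 mm thick, 31 mm high, the last 7 mm tapered. The bar is 24 mm wide, its upper face 21 mm above the blue board, from 20 mm up-slope to 100 mm down-slope of the post; it moves with the post.
- slide (a joint): how far the slide bar with post and pointer has been pulled down the slope, m: 0 = home (spring pulls it there), 0.046 = end stop. Pull needed about 4 N at the start, rising by 3 N per 10 mm.
- pointer (a point): free tip (upper face) of the red pointer, a 4 mm wide red bar that reaches sideways (+y) from the slide bar, 48 mm up-slope of the post and 36 mm to its side; its upper face is 7 mm lower than the slide bar's. Moves with the slide. Axes as post_foot.
- mark (a point): centre of the upper face of the green band on the set mark, a strip 20 mm wide beside the pointer's path, 5 mm lower than the pointer's top. x up the slope, z square to it. Green from -6 to +6 mm along x, then white, then red from -10 to -24 mm (down-slope). Pointer and band are level when they have the same place along x. The mark is set differently each time; stiff, leave it.
- hanger: brass hanging plate 110 x 44 x 8 mm, about 0.3 kg, lying flat on the bench. Origin: centre of its underside; x along its length towards the end with the large eye, y across its width, z up.
- eye (a point): centre of the large eye (15 mm round through hole) of the brass plate, on the underside, 38 mm from the plate's centre along its x. Axes as the plate's.
- tape: red ring (tape roll), 90 mm across, 25 mm high; bystander. Origin: centre of its underside.
- pot: aluminium pot 76 mm across, 85 mm high, with a brush handle sticking out to 150 mm; bystander. Origin: centre of its underside.
- tub: white plastic tub 100 x 80 x 50 mm with brass discs; bystander. Origin: centre of its underside.
Mind the look-alikes: they are no part of the job. Several things have the shape of the hanger; the one meant has the colours described above.

How it is judged (in metres and radians):
On the way, in this order (a step that is already met when the one before it is completed fails the run):
1. the plate's eye is on the post, at least half way down it (x of eye in the frame of post_foot between -0.006 and 0.006 m and y of eye in the frame of post_foot between -0.006 and 0.006 m and z of eye in the frame of post_foot between -0.004 and 0.015 m and angle between the z axis of hanger and the z axis of post_foot, either way round below 0.2 rad and value of joint slide below 0.01 m), for 0.2 s.
2. pulled by the plate, the pointer stands level with the green band (within 6 mm) and is held there (x of eye in the frame of post_foot between -0.006 and 0.006 m and y of eye in the frame of post_foot between -0.006 and 0.006 m and z of eye in the frame of post_foot between -0.004 and 0.018 m and angle between the z axis of hanger and the z axis of post_foot, either way round below 0.2 rad and x of pointer in the frame of mark between -0.006 and 0.006 m and contact force between hanger and gauge above 3 N and contact force between the fingers and gauge below 2 N), for 0.6 s.
At the end, for the whole second after the job is handed in: The plate hangs by its large eye on the post (eye centre within 6 mm of the post's axis each way, underside within 4 mm of the slide bar, plate parallel to the slope within 0.2 rad, its centre down-slope of the post), at rest, and the slide is home within 3 mm (x of eye in the frame of post_foot between -0.006 and 0.006 m and y of eye in the frame of post_foot between -0.006 and 0.006 m and z of eye in the frame of post_foot between -0.004 and 0.004 m and angle between the z axis of hanger and the z axis of post_foot, either way round below 0.2 rad and value of joint slide below 0.003 m and linear speed of hanger below 0.02 m/s and x of hanger in the frame of post_foot below 0 m); the robot touches nothing.
It fails at once if the pointer reaches the red, 10 mm beyond the middle of the green band (x of pointer in the frame of mark below -0.01 m).
It fails at once if the slide snaps back (faster than 0.25 m/s) (velocity of joint slide below -0.25 m/s).
It fails at once if the tape is moved more than 20 mm (distance of tape from where it was at the start of the episode above 0.02 m).
It fails at once if the pot is moved more than 20 mm (distance of pot from where it was at the start of the episode above 0.02 m).
It fails at once if the tub is moved more than 20 mm (distance of tub from where it was at the start of the episode above 0.02 m).
It also fails if it takes over 54 s, if anything falls off the work surface, if the arm or the gripper's body presses on something with over 40 N, if the wrist force passes 120 N, or if a joint passes its speed limit or range.

## Robot

A 7-joint arm with a two-finger parallel gripper is mounted at the origin on the work surface. World frame = base frame: x ahead of the robot, y to its left, z up, the work surface at z = 0. Lengths are in mm, angles in rad, forces in N, time in s.
With the tool pointing down it reaches from about 400 to 875 mm from the base axis. Payload 4.4 kg.
Tool frame: the origin (TCP) lies at the very end of the fingers, on their centre line; the grasp point (between the pads) lies 19 mm behind it; z points along the fingers, x is the direction in which the jaws open and shut, and the axes are right-handed (so a half turn about z gives the same grasp; the last joint's range is limited). The gripper opens to 85 mm and grips with 20 to 120 N. Pads are 22 mm wide; open, the fingers measure 114 mm over their backs; the gripper's body (76 mm by 85 mm) begins 54 mm behind the grasp point. The pads swing forward as they close: fully open they stand 13 mm farther back than shut.
Start: joints at [1.133, 0.628, 0.038, 1.517, -0.027, 0.996, -0.02], TCP at [236.169, -605.592, 231.313] pointing down, gripper open.
Joint ranges: [-3.06, 3.06], [-0.37, 2.12], [-1.25, 1.32], [0.18, 2.47], [-1.1, 4.24], [0.23, 1.98], [-2.94, 2.94]. Speed limits (rad/s): [2.57, 2.57, 3.14, 3.14, 3.14, 3.14, 3.14].

## Interface

Orientations are given as [roll, pitch, yaw] about the fixed x, y, z axes, in that order (R = Rz(yaw) Ry(pitch) Rx(roll)).
In Python, from cell import * gives the robot as it stands. The module is installed in compiled form; this text tells all that it offers.
- The arm moves only by the tool play_rows, never from a script. Its argument "targets" is a list of rows, each an object with "slide": the shift along the tool's x, y, z in mm, a list of three; "turn": the turn, a rotation vector about the tool's x, y, z in degrees, a list of three; "hand": the finger opening in mm, from 0 to 85.4. A call has 1 to 5 rows; each row shifts and turns the commanded pose from where the row before left it, along the tool's axes as they then stand; what a row does not reach is not made up. A row lasts 1/8 s, in which the tool goes at most 62.5 mm and 10.7 degrees, less where a joint would pass 70% of its speed; a pose out of reach is approached as far as the arm can. A call is refused whole if a number of a shift passes 62.5 or a number of a turn 10.7, either way. A call with a gripper value outside its range is refused whole. The fingers move at their own pace and stop on an object; the grip force is fixed at half the most. Time passes only in rows, so rows that do not move let the fingers close. It gives the time, the measured TCP pose, the force and the opening at its end, in the units of the state.
- read_state(): the state, without advancing time (a new reading comes with each control period).
- get_image(name): name is "scene" or "top" or "wrist"; returns (picture, depth): 480x640x3 uint8, blue, green, red; 480x640 float32, mm along the optical axis (not along the pixel's ray), 0 where there is no reading.
- calibration(name): a dict with "K" (3x3 intrinsics, pixels), "D" ([k1, k2, p1, p2, k3] as OpenCV has them; the pictures are not rectified), "R" (3x3) and "t" (3): a world point X has camera coordinates R X + t. Camera axes: x right, y down, z forward; pixel columns grow to the right and rows downward; lengths in mm; the calibration is good to about 2 mm. A picture is of the moment at which its call begins: read the wrist's pose just before it. calibration takes no time and is no camera call; for the wrist camera it gives the pose at the moment of the call.
- finish_job(): hands the job in, once; it reports no verdict.
The state is a dict: "clock": time; "qpos": joint angles; "qd": joint speeds; "tau": joint torques, N m; "eef_pos": TCP position; "tool_rot": TCP orientation; "force": force on the tool from outside, world axes, zero at the start; "torque": the same for the moment, N m; "width": finger opening in mm.
Only numpy, scipy, OpenCV 4.12 (cv2) and the standard library are available. Lean on these libraries where they do the work, as an engineer would, in place of code of your own. Each camera call takes 0.05 s, during which the arm holds its last target.

## Working session

There is one attempt and no reset: what is moved stays moved. The work goes in short steps, Python scripts to look and compute and a tool call to move; the robot and the scene stay as the last step left them, time stands still between calls to the robot, and variables do not carry over. Pictures are saved under pics/ and viewed, and the job is handed in when it is done.

Besides the shell and the picture viewer there is one more tool, called after "Call:" in YAML: its name, and indented under it one key for each argument. play_rows: Moves the arm, as the interface text tells. Its arguments: {"type":"object","properties":{"targets":{"type":"array"}},"required":["targets"]}

```bash
mkdir -p pics; python3 - <<'E'
from cell import *
import cv2, numpy as np
s=read_state(); print(s)
for n in ["scene","top","wrist"]:
    p,d=get_image(n); cv2.imwrite(f"pics/{n}0.png",p); np.save(f"pics/{n}0.npy",d)
    c=calibration(n); print(n,c)
E
```

```text
{'clock': 0.0, 'qpos': array([ 1.133211  ,  0.62931034,  0.03841525,  1.51840023, -0.02698929,
        0.9962785 , -0.01998013]), 'qd': array([-4.32924032e-05,  1.14554247e-03, -8.41666171e-04,  2.67398416e-04,
        2.91138129e-03,  3.95082925e-04,  1.58454170e-03]), 'tau': array([-1.67873446e-05, -5.63403404e+01,  1.22604780e+00, -1.93448710e+01,
        1.09064006e-02,  1.05880393e-02,  4.75475105e-06]), 'eef_pos': array([ 235.93982042, -604.98760584,  230.40147807]), 'tool_rot': array([ 3.14157588e+00,  1.87915521e-03, -1.19896445e+00]), 'force': array([-0.0968299 ,  0.63094776,  0.41801823]), 'torque': array([ 0.0221717 , -0.01083479,  0.07626866]), 'width': 85.39604229592817}
scene {'K': array([[532.86233667,   0.        , 333.99724533],
       [  0.        , 532.86233667, 239.76599763],
       [  0.        ,   0.        ,   1.        ]]), 'D': array([-0.16150911,  0.        ,  0.        ,  0.        ,  0.        ]), 'R': array([[ 0.61422213,  0.78910897, -0.00618082],
       [ 0.61932412, -0.48689037, -0.61593457],
       [-0.48904888,  0.37449272, -0.78777306]]), 't': array
[... 258 characters left out ...]
     ,  0.        ,  0.        ]), 'R': array([[ 0.02081618, -0.99975384, -0.00767714],
       [-0.99623785, -0.02009564, -0.08429894],
       [ 0.08412391,  0.00940304, -0.99641093]]), 't': array([ -57.44294186,  577.57034866, 1311.16828929])}
wrist {'K': array([[366.55088851,   0.        , 314.67499408],
       [  0.        , 366.55088851, 238.76684751],
       [  0.        ,   0.        ,   1.        ]]), 'D': array([-0.03960798,  0.        ,  0.        ,  0.        ,  0.        ]), 'R': array([[ 0.36290499, -0.93182482, -0.00157426],
       [-0.89010864, -0.34715722,  0.29527696],
       [-0.27569291, -0.10575622, -0.9554104 ]]), 't': array([-650.13693425,  -38.04284398,  378.86742823])}
```

View pics/scene0.png

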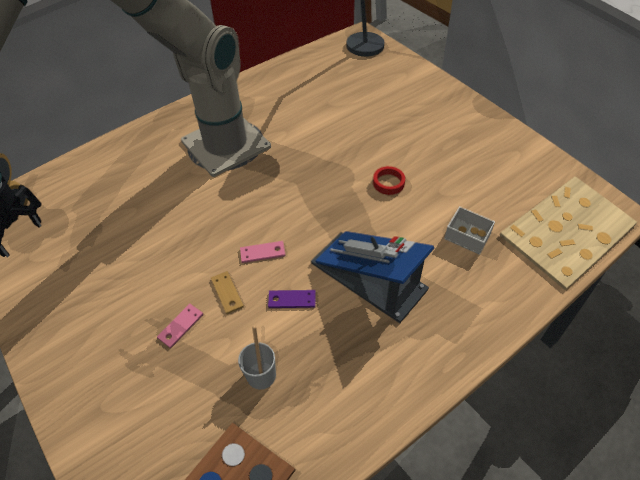

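View pics/top0.png

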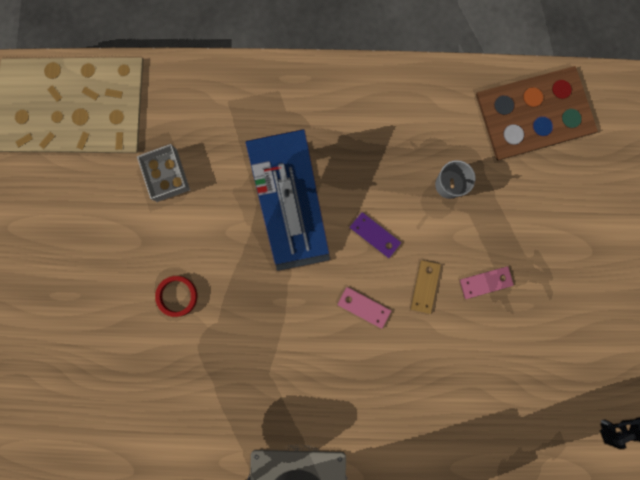

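```bash
python3 - <<'E'
import cv2
p=cv2.imread("pics/top0.png")
a=cv2.resize(p[245:325,330:530],None,fx=4,fy=4,interpolation=cv2.INTER_CUBIC)
b=cv2.resize(p[120:280,235:345],None,fx=5,fy=5,interpolation=cv2.INTER_CUBIC)[:600*1]
cv2.imwrite("pics/ta.png",a)
b=cv2.resize(p[125:275,235:345],None,fx=4,fy=4,interpolation=cv2.INTER_CUBIC); cv2.imwrite("pics/tb.png",b)
p=cv2.imread("pics/scene0.png")
cv2.imwrite("pics/sb.png",cv2.resize(p[225:325,305:440],None,fx=5.5,fy=5.5,interpolation=cv2.INTER_CUBIC))
E
```

```text
(no output)
```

View pics/ta.png

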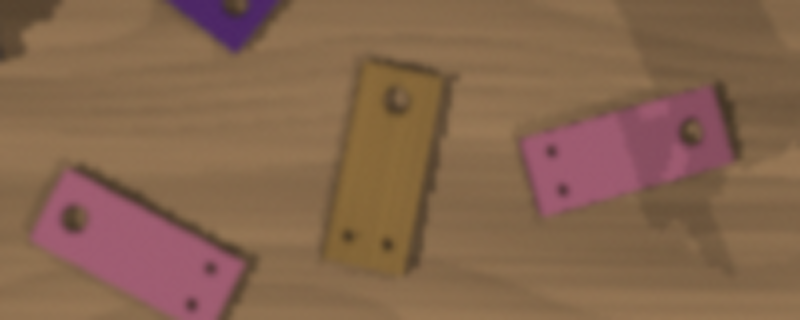

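View pics/tb.png

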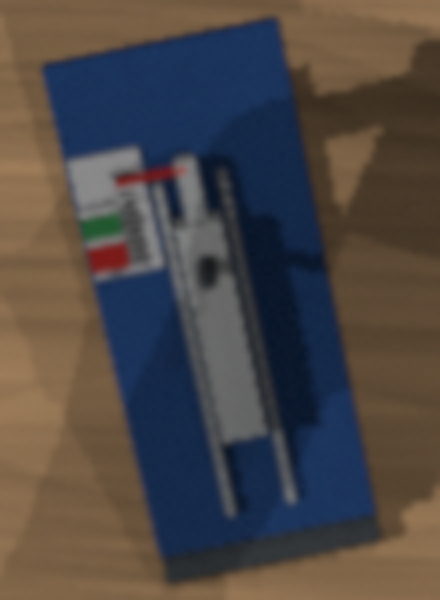

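View pics/sb.png

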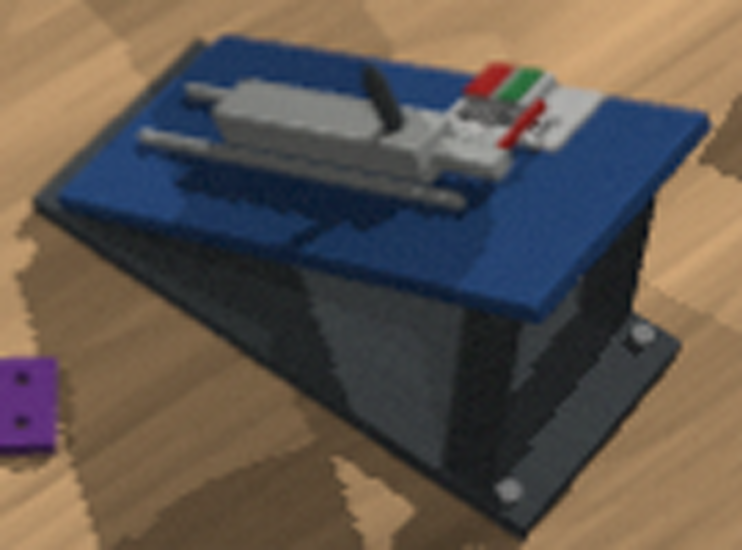

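```bash
cat > h.py <<'E'
import numpy as np, cv2
from scipy.spatial.transform import Rotation as Rot
from scipy.optimize import least_squares
def proj(c,X):
    X=np.atleast_2d(np.asarray(X,float)); r,_=cv2.Rodrigues(c["R"])
    return cv2.projectPoints(X.reshape(-1,1,3),r,np.asarray(c["t"],float),c["K"],c["D"])[0].reshape(-1,2)
def ray(c,uv):
    n=cv2.undistortPoints(np.asarray(uv,float).reshape(-1,1,2),c["K"],c["D"]).reshape(-1,2)
    d=np.c_[n,np.ones(len(n))]@c["R"]; o=-c["R"].T@c["t"]; return o,d
def onplane(c,uv,z):
    o,d=ray(c,uv); return o+d*((z-o[2])/d[:,2])[:,None]
RS=Rot.from_euler('y',-30,degrees=True).as_matrix() # slope frame in gauge: x up slope
def gT(p): # x,y,yaw -> R,t
    return Rot.from_euler('z',p[2]).as_matrix(), np.array([p[0],p[1],0])
def slope(s,y,h): # point on slope, from board centre: s up-slope,y across,h above board
    return np.array([0,0,95])+RS@np.array([s,y,h])
E
python3 - <<'E'
from h import *; from cell import calibration
c=calibration("top"); cs=calibration("scene")
f=lambda pts,x0,y0,k: (np.array(pts,float)+.5)/k-.5+[x0,y0]
P=f([(397,99)],330,245,4); print("eye",onplane(c,P,8))
C=f([(363,57),(445,75),(408,275),(325,258)],330,245,4); W=onplane(c,C,8); print(W, W.mean(0))
ax=(W[0]+W[1]-W[2]-W[3]); print("yaw",np.degrees(np.arctan2(ax[1],ax[0])),np.linalg.norm(ax)/2)
# gauge
B=f([(45,65),(277,18),(378,520),(163,553)],235,125,4)
L=np.array([slope(140,60,0),slope(140,-60,0),slope(-140,-60,0),slope(-140,60,0)])
S=(np.array([(710,118),(535,318),(62,200)],float)+.5)/5.5-.5+[305,225]
LS=np.array([slope(140,60,0),slope(140,-60,0),slope(-140,-60,0)])
LS=LS[[0,1,2]]
def res(p):
    R,t=gT(p); return np.r_[(proj(c,L@R.T+t)-B).ravel(),(proj(cs,LS@R.T+t)-S).ravel()]
r=least_squares(res,[650,0,0]); print(r.x,np.degrees(r.x[2]),r.fun.round(1))
R,t=gT(r.x)
np.save("g.npy",r.x)
# items: intersect with slope planes
def onslope(cc,uv,h):
    o,d=ray(cc,uv); o=R.T@(o-t);d=d@R; o=RS.T@(o-[0,0,95]); d=d@RS
    return o+d*((h-o[2])/d[:,2])[:,None]
print("top pointer tip",onslope(c,f([(117,181)],235,125,4),14))
print("green c, red c",onslope(c,f([(101,227),(108,258)],235,125,4),9))
print("post top",onslope(c,f([(207,272)],235,125,4),50))
print("bar ends",onslope(c,f([(172,222),(216,213),(226,440),(268,430)],235,125,4),21))
g=lambda pts:(np.array(pts,float)+.5)/5.5-.5+[305,225]
print("scene pointer tip",onslope(cs,g([(538,105)]),14))
print("green, red",onslope(cs,g([(522,85),(489,80)]),9))
print("post top,foot",onslope(cs,g([(374,72)]),52),onslope(cs,g([(393,128)]),21))
E
```

```text
eye [[ 500.62064974 -276.21427764    8.        ]]
[[ 523.22226134 -257.35025073    8.        ]
 [ 514.22481904 -302.49096657    8.        ]
 [ 405.0290669  -283.16863841    8.        ]
 [ 413.46752153 -237.75003638    8.        ]] [ 463.9859172  -270.18997302    8.        ]
yaw -10.080093345792667 111.19159392985847
[6.37078337e+02 2.68672383e+01 2.15751630e-01] 12.361657833855467 [-0.3 -0.3  1.5 -0.4  0.1 -1.7 -0.7  0.8  0.3 -0.6  0.1 -1.  -1.  -0.6]
top pointer tip [[77.72910971 36.67104558 14.        ]]
green c, red c [[53.84455215 50.02618255  9.        ]
 [36.83672921 50.12535658  9.        ]]
post top [[34.73507618  0.88985314 50.        ]]
bar ends [[ 53.40424904  13.93160905  21.        ]
 [ 53.56516476  -8.47951901  21.        ]
 [-69.99918325  10.84900691  21.        ]
 [-69.03841267 -11.58639552  21.        ]]
scene pointer tip [[75.00663879 34.44114501 14.        ]]
green, red [[52.67904619 49.44687032  9.        ]
 [34.69587886 49.12707759  9.        ]]
post top,foot [[32.20145012 -1.6363784  52.        ]] [[26.39910559 -0.15965217 21.        ]]
```

```bash
cat >> h.py <<'E'
def cur():
    from cell import read_state
    s=read_state(); return Rot.from_euler('xyz',s["tool_rot"]).as_matrix(), np.array(s["eef_pos"]), s
def RX(xaxis_pl_R): # plate R -> tool R
    R=xaxis_pl_R; return np.c_[-R[:,1],-R[:,0],-R[:,2]]
def toolpose(pR,pp,off): # off: grasp TCP position in plate frame
    return RX(pR), pp+pR@np.array(off,float)
def rows(R0,p0,R1,p1,n):
    rv=Rot.from_matrix(R0.T@R1).as_rotvec()
    R,p=R0.copy(),p0.copy()
    for i in range(n):
        Rt=R0@Rot.from_rotvec(rv*(i+1)/n).as_matrix(); pt=p0+(p1-p0)*(i+1)/n
        sl=np.round(R.T@(pt-p),1); tu=np.round(np.degrees(Rot.from_matrix(R.T@Rt).as_rotvec()),1)
        print(i,sl.tolist(),tu.tolist(),round(np.linalg.norm(sl),1),round(np.linalg.norm(tu),1))
        p=p+R@sl; R=R@Rot.from_rotvec(np.radians(tu)).as_matrix()
E
python3 - <<'E'
from h import *; from cell import calibration
R,p,s=cur(); c=calibration("wrist")
cp=-c["R"].T@c["t"]; print("cam in tool",R.T@(cp-p)); print("cam axes in tool (cols x,y,z)\n",(R.T@c["R"].T).round(3))
pR=Rot.from_euler('z',-10,degrees=True).as_matrix()
T,tp=toolpose(pR,np.array([464,-270,0.]),[-10,0,140]); rows(R,p,T,tp,8)
E
```

```text
cam in tool [   1.01699905  -75.21376042 -141.57672945]
cam axes in tool (cols x,y,z)
 [[ 1.    -0.    -0.   ]
 [ 0.     0.955  0.295]
 [ 0.    -0.295  0.955]]
0 [-29.3, -40.7, 11.4] [0.0, 0.0, 3.9] 51.4 3.9
1 [-32.0, -38.6, 11.3] [0.0, 0.0, 3.9] 51.4 3.9
2 [-34.6, -36.4, 11.4] [0.0, 0.0, 3.9] 51.5 3.9
3 [-36.9, -33.9, 11.4] [0.0, 0.0, 4.0] 51.4 4.0
4 [-39.3, -31.2, 11.3] [0.0, 0.0, 3.9] 51.4 3.9
5 [-41.2, -28.5, 11.4] [0.0, 0.1, 3.9] 51.4 3.9
6 [-43.2, -25.7, 11.3] [0.0, -0.0, 3.9] 51.5 3.9
7 [-44.7, -22.6, 11.3] [0.0, -0.0, 3.9] 51.3 3.9
```

View pics/wrist0.png

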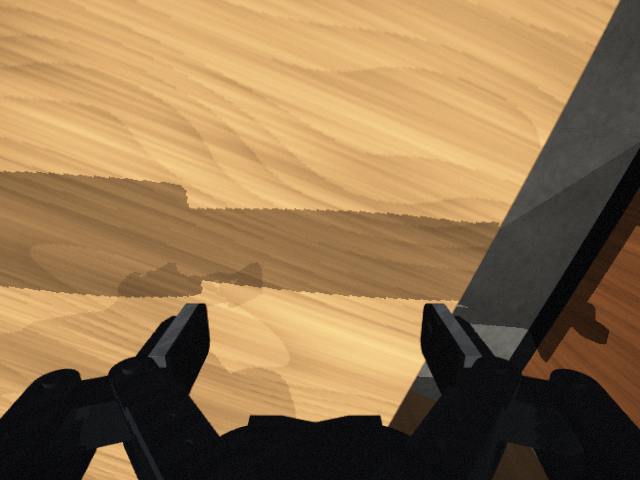

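Call:
play_rows:
  targets:
    - {"slide":[-29.3,-40.7,8],"turn":[0,0,3.9],"hand":85}
    - {"slide":[-32,-38.6,8],"turn":[0,0,3.9],"hand":85}
    - {"slide":[-34.6,-36.4,8],"turn":[0,0,3.9],"hand":85}
    - {"slide":[-36.9,-33.9,8],"turn":[0,0,4],"hand":85}
    - {"slide":[-39.3,-31.2,11],"turn":[0,0,3.9],"hand":85}

```text
clock: 0.78
eef_pos: [373.4, -393.7, 188.1]
tool_rot: [-3.141, -0.0, -1.544]
force: [0.7, 0.0, 0.5]
width: 84.7
```

Call:
play_rows:
  targets:
    - {"slide":[-41.2,-28.5,11],"turn":[0,0,3.9],"hand":85}
    - {"slide":[-43.2,-25.7,11],"turn":[0,0,3.9],"hand":85}
    - {"slide":[-44.7,-22.6,11],"turn":[0,0,3.9],"hand":85}
    - {"slide":[0,0,0],"turn":[0,0,0],"hand":85}
    - {"slide":[0,0,0],"turn":[0,0,0],"hand":85}

```text
clock: 1.4
eef_pos: [454.1, -269.1, 155.2]
tool_rot: [3.141, -0.001, -1.745]
force: [-0.2, -0.1, -0.5]
width: 85.2
```

```bash
python3 - <<'E'
from h import *; from cell import *
R,p,s=cur(); c=calibration("wrist"); im,d=get_image("wrist"); cv2.imwrite("pics/w1.png",im)
import pickle; pickle.dump((R,p,c),open("w1.pkl","wb")); print(p,s["tool_rot"],s["clock"])
E
```

```text
[ 454.10818511 -269.11530916  155.22718854] [ 3.14112379e+00 -5.62530328e-04 -1.74458982e+00] 1.4
```

View pics/w1.png

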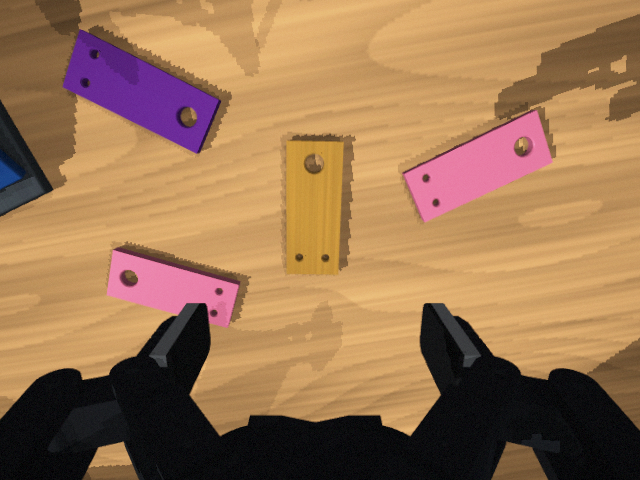

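```bash
python3 - <<'E'
import cv2,pickle
from h import *
im=cv2.imread("pics/w1.png")
cv2.imwrite("pics/w1c.png",cv2.resize(im[125:285,230:370],None,fx=3.7,fy=3.7,interpolation=cv2.INTER_CUBIC))
R,p,c=pickle.load(open("w1.pkl","rb"))
W=onplane(c,[(314,163),(288,141),(343,141),(339,270),(287,270)],8); print(W.round(1))
hsv=cv2.cvtColor(im,cv2.COLOR_BGR2HSV)
E
```

```text
[[ 501.3 -277.9    8. ]
 [ 521.1 -261.2    8. ]
 [ 513.8 -302.6    8. ]
 [ 409.7 -283.2    8. ]
 [ 417.3 -239.8    8. ]]
```

View pics/w1c.png

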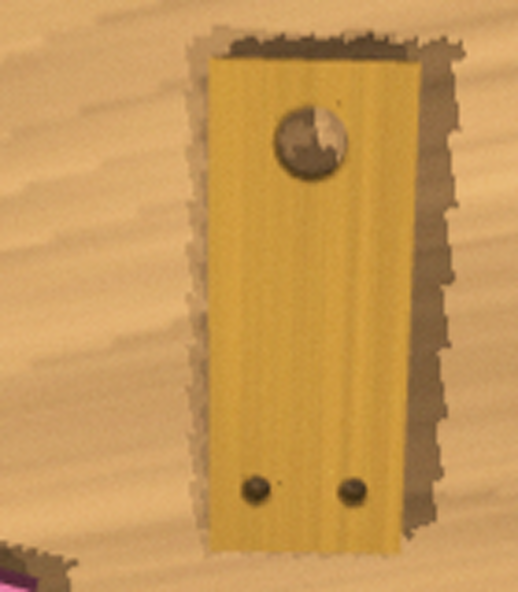

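```bash
python3 - <<'E'
import pickle
from h import *
R,p,c=pickle.load(open("w1.pkl","rb"))
f=lambda q:(np.array(q,float)+.5)/3.7-.5+[230,125]
W=onplane(c,f([(210,58),(420,61),(401,551),(210,550)]),8); e=onplane(c,f([(311,144)]),8)
print(W.round(1),e)
def res(q):
    Rz=Rot.from_euler('z',q[2]).as_matrix(); L=np.array([[55,22,8],[55,-22,8],[-55,-22,8],[-55,22,8],[38,0,8]])
    return (np.r_[W,e]-(L@Rz.T+[q[0],q[1],0]))[:,:2].ravel()
r=least_squares(res,[464,-270,-.17]); print(r.x,np.degrees(r.x[2]),r.fun.round(1))
pR=Rot.from_euler('z',r.x[2]).as_matrix()
T,tp=toolpose(pR,np.array([r.x[0],r.x[1],0.]),[-10,0,2]); 
R,p,s=cur(); print(T,tp); rows(R,p,T,tp,5)
E
```

```text
[[ 521.8 -260.1    8. ]
 [ 513.7 -302.7    8. ]
 [ 406.6 -281.9    8. ]
 [ 414.5 -238.7    8. ]] [[ 500.91854034 -277.56039237    8.        ]]
[ 4.64048290e+02 -2.70737083e+02 -1.91853090e-01] -10.9923723325431 [-0.4 -0.5 -0.1  0.1  0.8 -0.   0.2 -0.1 -0.4  0.4]
[[-0.19067831 -0.98165258 -0.        ]
 [-0.98165258  0.19067831  0.        ]
 [-0.          0.         -1.        ]] [ 454.23176413 -268.83029958    2.        ]
0 [-0.3, -0.1, 30.7] [0.0, -0.0, 0.2] 30.7 0.2
1 [-0.2, -0.0, 30.7] [0.0, -0.0, 0.2] 30.7 0.2
2 [-0.3, -0.1, 30.7] [0.0, -0.0, 0.2] 30.7 0.2
3 [-0.3, -0.1, 30.7] [0.0, -0.0, 0.1] 30.7 0.1
4 [-0.2, -0.0, 30.6] [0.0, -0.1, 0.2] 30.6 0.2
```

Call:
play_rows:
  targets:
    - {"slide":[-0.3,0,40],"turn":[0,0,0.2],"hand":58}
    - {"slide":[-0.2,0,40],"turn":[0,0,0.2],"hand":58}
    - {"slide":[-0.3,0,40],"turn":[0,0,0.2],"hand":58}
    - {"slide":[-0.3,0,30],"turn":[0,0,0.2],"hand":58}
    - {"slide":[0,0,0],"turn":[0,0,0],"hand":58}

```text
clock: 2.08
eef_pos: [452.3, -268.6, 3.8]
tool_rot: [3.138, 0.001, -1.762]
force: [-0.1, -0.5, -0.4]
width: 57.8
```

```bash
python3 - <<'E'
from h import *; from cell import *
R,p,s=cur(); c=calibration("wrist"); im,d=get_image("wrist"); cv2.imwrite("pics/w2.png",im)
print(p,s["tool_rot"],s["clock"],s["force"],s["width"])
E
```

```text
[ 452.3106144  -268.61853401    3.81379623] [ 3.13775075e+00  7.26006742e-04 -1.76196739e+00] 2.075 [-0.08632545 -0.50725494 -0.36164312] 57.82350209816972
```

View pics/w2.png

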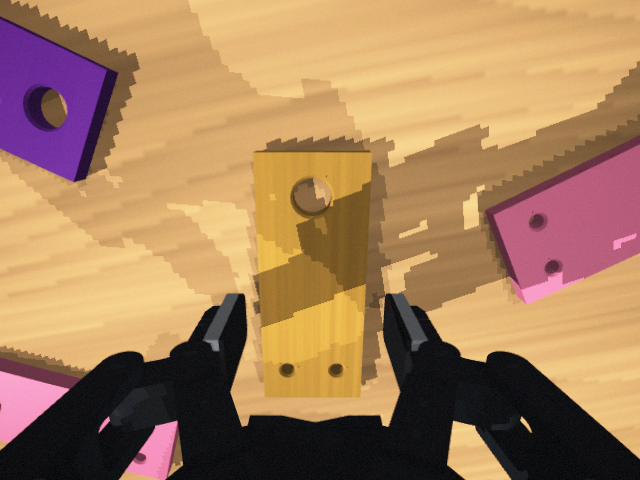

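Call:
play_rows:
  targets:
    - {"slide":[0,-1,2.5],"turn":[0,0,0],"hand":50}
    - {"slide":[0,0,0],"turn":[0,0,0],"hand":44}
    - {"slide":[0,0,0],"turn":[0,0,0],"hand":38}
    - {"slide":[0,0,0],"turn":[0,0,0],"hand":30}
    - {"slide":[0,0,0],"turn":[0,0,0],"hand":30}

```text
clock: 2.75
eef_pos: [456.4, -268.5, 4.6]
tool_rot: [-3.139, -0.001, -1.759]
force: [-1.3, 0.4, 9.0]
width: 40.4
```

```bash
python3 - <<'E'
from h import *; from cell import *
R,p,s=cur(); c=calibration("wrist"); im,d=get_image("wrist"); cv2.imwrite("pics/w3.png",im)
R,p,s=cur();print(p,s["tool_rot"],s["clock"],s["force"],s["width"])
E
```

```text
[ 456.47036337 -268.5065292     4.63640643] [-3.13890076e+00 -8.39502864e-04 -1.75920634e+00] 2.8 [-0.39213377  0.12384165  8.90068694] 40.11442941695971
```

View pics/w3.png

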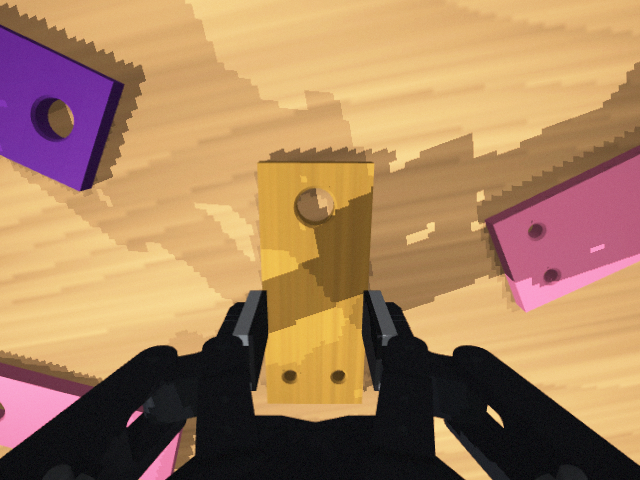

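Call:
play_rows:
  targets:
    - {"slide":[0,0,0],"turn":[0,0,0],"hand":25}
    - {"slide":[0,0,-4],"turn":[0,0,0],"hand":25}
    - {"slide":[0,0,-20],"turn":[0,0,0],"hand":25}
    - {"slide":[0,0,-20],"turn":[0,0,0],"hand":25}
    - {"slide":[0,0,0],"turn":[0,0,0],"hand":25}

```text
clock: 3.42
eef_pos: [456.4, -268.4, 48.1]
tool_rot: [-3.139, -0.001, -1.759]
force: [1.3, -0.6, -3.9]
width: 39.7
```

```bash
python3 - <<'E'
from h import *; from cell import *
R,p,s=cur(); c=calibration("wrist"); im,d=get_image("wrist"); cv2.imwrite("pics/w4.png",im)
R,p,s=cur();print(p,s["tool_rot"],s["clock"],s["force"],s["width"])
E
```

```text
[ 455.81881907 -268.00352471   47.20836671] [-3.14046506e+00 -3.61265611e-04 -1.75908111e+00] 3.475 [-0.49742962  0.71910542 -3.46257057] 40.27667987003617
```

View pics/w4.png

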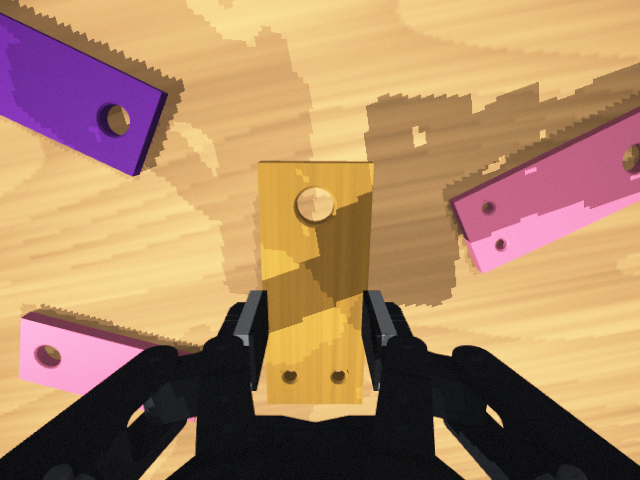

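```bash
python3 - <<'E'
from h import *; from cell import *
R,p,s=cur(); c=calibration("wrist"); im,d=get_image("wrist"); np.save("d4.npy",d)
import pickle; pickle.dump((R,p,c),open("w4.pkl","wb"))
cv2.imwrite("pics/w4c.png",cv2.resize(im[150:420,230:400],None,fx=2.2*1,fy=2.2,interpolation=cv2.INTER_CUBIC))
cv2.imwrite("pics/w4d.png",cv2.resize(im[150:230,250:385],None,fx=5.9,fy=5.9,interpolation=cv2.INTER_CUBIC))
for (u,v) in [(265,170),(365,170),(300,240),(330,240),(315,330),(300,390),(330,390)]:
    n=cv2.undistortPoints(np.array([[[u,v]]],float),c["K"],c["D"])[0,0]; dd=np.median(d[v-2:v+3,u-2:u+3])
    X=c["R"].T@(np.r_[n,1]*dd-c["t"]); print(u,v,dd,(R.T@(X-p)).round(1),X.round(1))
E
```

```text
265 170 138.51219 [-17.9 -59.8  -1.5] [ 517.9 -261.6   48.8]
365 170 138.80823 [ 20.  -59.7  -1.2] [ 510.7 -298.8   48.5]
300 240 146.78334 [ -5.  -32.   -1.5] [ 488.1 -269.1   48.7]
330 240 146.9789 [  7.  -31.9  -1.3] [ 485.8 -280.9   48.5]
315 330 158.11034 [ 1.   8.6 -2.2] [ 447.2 -267.4   49.4]
300 390 166.74936 [-5.8 39.6 -2.7] [ 418.  -254.8   49.9]
330 390 166.4998 [ 7.9 39.5 -2.9] [ 415.6 -268.4   50.1]
```

View pics/w4d.png

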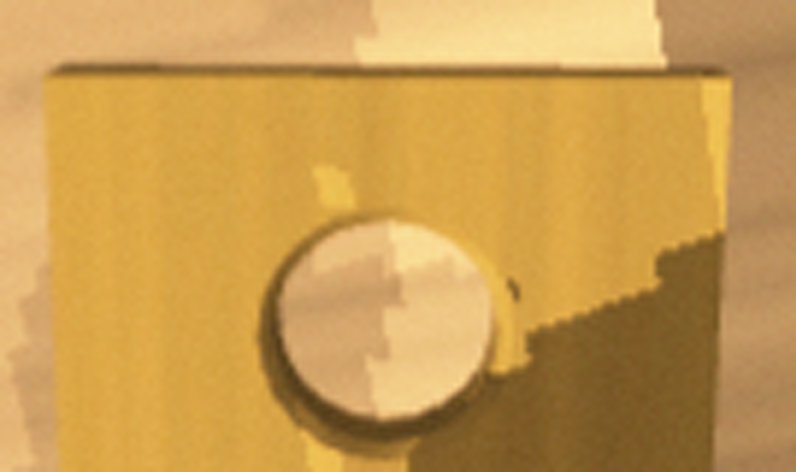

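View pics/w4c.png

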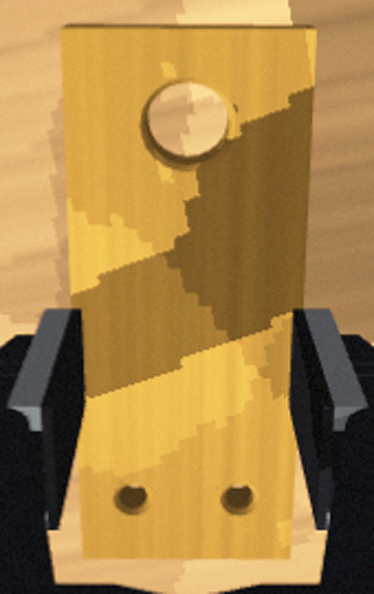

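```bash
cat >> h.py <<'E'
def target(rel, eye_t, post, gp):
    """tool pose so the eye (tool coords eye_t, underside) sits at rel (post_foot axes); post=(s,y,h) of foot"""
    Rg,tg=gT(gp); RP=Rg@RS; T=RX(RP)
    foot=Rg@slope(*post)+tg
    return T, foot+RP@np.array(rel,float)-T@np.array(eye_t,float)
E
python3 - <<'E'
import pickle
from h import *
R,p,c=pickle.load(open("w4.pkl","rb"))
o,d=ray(c,[(314.0,206.2)]); o=R.T@(o-p); d=d@R; 
for z in (-1.5,-3): print(o+d*((z-o[2])/d[:,2])[:,None])
eye=np.array([1.2,-46,6.]); g=np.load("g.npy")
Rr,pp,s=cur()
T,tp=target([-45,0,80],eye,(31,0,21),g); print(T.round(3),tp)
up=pp+[0,0,150]
rows(Rr,pp,Rr,up,3); print(); rows(Rr,up,T,tp,6)
E
```

```text
[[  0.6398253  -45.75715503  -1.5       ]]
[[  0.64300228 -46.07877201  -3.        ]]
[[ 0.214 -0.846  0.488]
 [-0.977 -0.185  0.107]
 [-0.    -0.5   -0.866]] [533.80495994   5.46203556 157.6647182 ]
0 [-0.0, 0.0, -50.0] [0.0, 0.0, 0.0] 50.0 0.0
1 [-0.0, 0.0, -50.0] [0.0, 0.0, 0.0] 50.0 0.0
2 [-0.0, 0.0, -50.0] [0.0, 0.0, 0.0] 50.0 0.0

0 [-47.2, -4.3, 6.5] [4.9, -1.0, -3.8] 47.8 6.3
1 [-46.6, -6.9, 7.8] [5.0, -1.0, -3.7] 47.7 6.3
2 [-46.0, -9.0, 9.3] [4.9, -1.0, -3.8] 47.8 6.3
3 [-45.2, -11.3, 11.0] [4.9, -1.0, -3.8] 47.9 6.3
4 [-44.1, -13.2, 12.7] [5.0, -1.0, -3.7] 47.8 6.3
5 [-43.0, -14.8, 14.8] [4.9, -1.0, -3.8] 47.8 6.3
```

Call:
play_rows:
  targets:
    - {"slide":[0,0,-50],"turn":[0,0,0],"hand":25}
    - {"slide":[0,0,-50],"turn":[0,0,0],"hand":25}
    - {"slide":[0,0,-50],"turn":[0,0,0],"hand":25}
    - {"slide":[-47.2,-4.3,6.5],"turn":[4.9,-1,-3.8],"hand":25}
    - {"slide":[-46.6,-6.9,7.8],"turn":[5,-1,-3.7],"hand":25}

```text
clock: 4.15
eef_pos: [481.9, -175.7, 183.6]
tool_rot: [-2.964, 0.024, -1.624]
force: [1.1, 1.7, -3.7]
width: 40.2
```

Call:
play_rows:
  targets:
    - {"slide":[-46,-9,9],"turn":[4.9,-1,-3.8],"hand":25}
    - {"slide":[-45.2,-11.3,11],"turn":[4.9,-1,-3.8],"hand":25}
    - {"slide":[-44.1,-13.2,12],"turn":[5,-1,-3.7],"hand":25}
    - {"slide":[-43,-14.8,12],"turn":[4.9,-1,-3.8],"hand":25}
    - {"slide":[0,0,0],"turn":[0,0,0],"hand":25}

```text
clock: 4.78
eef_pos: [528.0, -36.2, 185.0]
tool_rot: [-2.746, 0.053, -1.405]
force: [0.1, -0.3, -2.5]
width: 40.0
```

```bash
cat > look.py <<'E'
import sys,pickle
from h import *; from cell import *
n=sys.argv[1]
R,p,s=cur(); c=calibration("wrist"); im,d=get_image("wrist"); cv2.imwrite(f"pics/{n}.png",im); np.save(f"pics/{n}d.npy",d)
pickle.dump((R,p,c),open(f"{n}.pkl","wb")); print(p.round(1),s["tool_rot"].round(4),s["clock"],s["force"].round(1),s["width"])
g=np.load("g.npy"); T,tp=target([-45,0,80],[1.2,-46,6],(31,0,21),g); rows(R,p,T,tp,1)
E
python3 look.py w5
```

```text
[528.  -36.2 185. ] [-2.7464  0.0532 -1.4045] 4.775 [ 0.1 -0.3 -2.5] 39.971077812191496
0 [-38.6, -0.3, 32.0] [7.3, 1.5, -3.9] 50.1 8.4
```

View pics/w5.png

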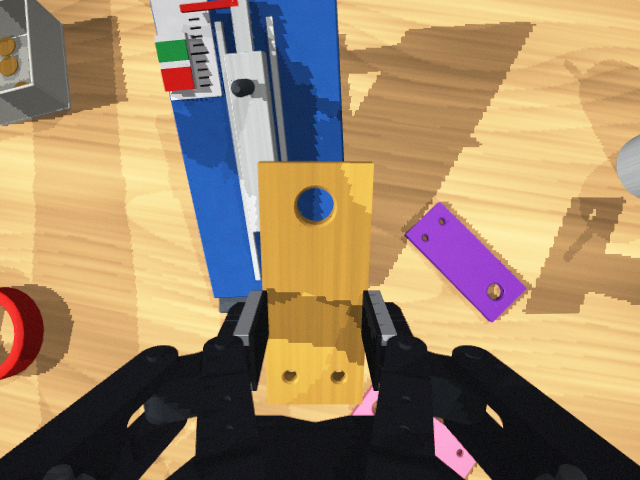

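Call:
play_rows:
  targets:
    - {"slide":[-19,0,5],"turn":[3.6,0.8,-2],"hand":25}
    - {"slide":[-19,0,10],"turn":[3.7,0.8,-1.9],"hand":25}
    - {"slide":[0,0,0],"turn":[0,0,0],"hand":25}
    - {"slide":[0,0,0],"turn":[0,0,0],"hand":25}

```text
clock: 5.32
eef_pos: [543.7, -9.9, 218.5]
tool_rot: [-2.688, 0.017, -1.357]
force: [-0.0, -0.1, -2.8]
width: 39.8
```

```bash
python3 look.py w6; python3 -c "
import cv2
im=cv2.imread('pics/w6.png');cv2.imwrite('pics/w6c.png',cv2.resize(im[0:250,180:500],None,fx=2.4,fy=2.4,interpolation=cv2.INTER_CUBIC))"
```

```text
[543.7  -9.9 218.5] [-2.6876  0.0166 -1.3571] 5.325 [-0.  -0.1 -2.8] 39.83504931227664
0 [-16.1, 32.5, 52.1] [4.0, 0.8, -0.6] 63.5 4.1
```

View pics/w6c.png

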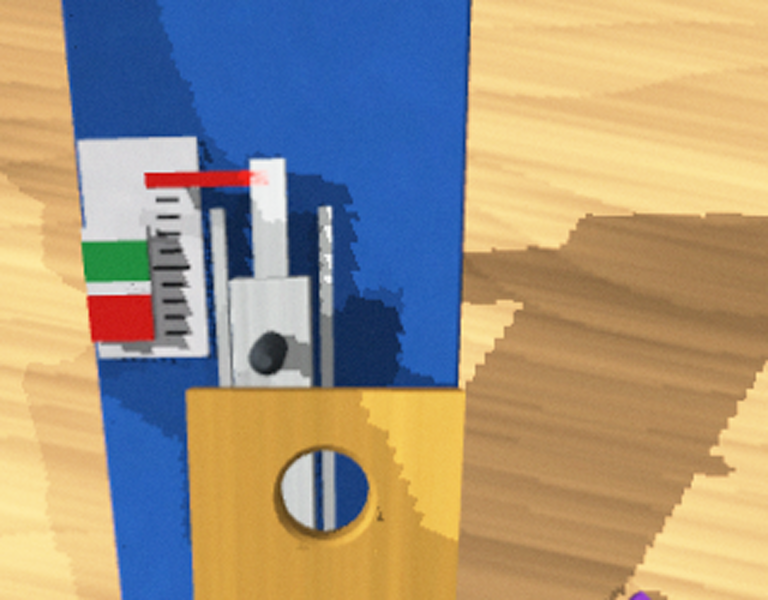

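```bash
python3 look.py w7; python3 -c "
from cell import *
s=read_state();print(s['qpos'].round(3),s['qd'].round(3))"
```

```text
[543.7 -10.  218.5] [-2.6877  0.0167 -1.3573] 5.375 [-0.3  0.3 -3.5] 39.61521786298917
0 [-16.2, 32.5, 52.1] [4.0, 0.8, -0.6] 63.5 4.1
[-0.097  0.368  0.195  2.235 -1.099  0.233 -0.249] [-0.002 -0.002 -0.002 -0.002  0.     0.002 -0.   ]
```

```bash
cat > fk.py <<'E'
import numpy as np
from scipy.spatial.transform import Rotation as Rot
J=[((0,0,.15643),(np.pi,0,0)),((0,.005375,-.12838),(np.pi/2,0,0)),((0,-.21038,-.006375),(-np.pi/2,0,0)),((0,.006375,-.21038),(np.pi/2,0,0)),((0,-.20843,-.006375),(-np.pi/2,0,0)),((0,.00017505,-.10593),(np.pi/2,0,0)),((0,-.10593,-.00017505),(-np.pi/2,0,0))]
RJ=[Rot.from_euler('xyz',r).as_matrix() for _,r in J]
LO=np.array([-3.06,-.37,-1.25,.18,-1.1,.23,-2.94]);HI=np.array([3.06,2.12,1.32,2.47,4.24,1.98,2.94])
def fk(q,L=None):
    R=np.eye(3);p=np.zeros(3)
    for (x,_),r,a in zip(J,RJ,q):
        p=p+R@(np.array(x)*1000);c,s=np.cos(a),np.sin(a)
        R=R@r@np.array([[c,-s,0],[s,c,0],[0,0,1]])
    p=p+R@np.array([0,0,-61.525]); R=R@np.diag([1,-1,-1.])
    return R,p
E
python3 - <<'E'
from fk import *; from h import cur
for q in ([1.133,.628,.038,1.517,-.027,.996,-.02],None):
    if q is None: Rm,pm,s=cur(); q=s["qpos"]
    else: Rm=Rot.from_euler('xyz',[3.1416,.0019,-1.19896]).as_matrix();pm=np.array([236.169,-605.592,231.313])
    R,p=fk(q); print(R.round(3),p, R.T@(pm-p)); print((R.T@Rm).round(3))
E
```

```text
[[-0.364  0.931  0.001]
 [ 0.931  0.364 -0.001]
 [-0.001  0.    -1.   ]] [ 183.27620148 -478.14321992  287.50369521] [-137.89682477    2.87581412   56.34207414]
[[-1.     0.001  0.003]
 [-0.001 -1.    -0.   ]
 [ 0.003 -0.     1.   ]]
[[-0.212  0.88   0.425]
 [ 0.977  0.183  0.108]
 [ 0.017  0.439 -0.899]] [382.29793691 -24.27630349 259.55957478] [-20.9455948  126.66923645 107.08013691]
[[-1. -0.  0.]
 [ 0. -1.  0.]
 [ 0.  0.  1.]]
```

```bash
cat >> fk.py <<'E'
def fkL(q,L):
    h,u,f,w,off=L
    def A(ax,a): return Rot.from_euler(ax,a).as_matrix()
    R=np.eye(3);p=np.zeros(3)
    ks=[np.array(x)*0. for x,_ in J]
    D=[np.array([0,0,h]),np.array([0,0,0]),np.array([0,-u,-off]),np.array([0,0,0]),np.array([0,-f,-off]),np.array([0,0,0]),np.zeros(3)]
    for d,r,a in zip(D,RJ,q):
        p=p+R@d; c,s=np.cos(a),np.sin(a); R=R@r@np.array([[c,-s,0],[s,c,0],[0,0,1]])
    p=p+R@np.array([0,0,-w]); R=R@np.diag([1,-1,-1.])@np.diag([-1,-1,1.])
    return R,p
E
python3 - <<'E'
from fk import *; from h import cur
from scipy.optimize import least_squares
Rm,pm,s=cur()
data=[([1.133211,.62931034,.03841525,1.51840023,-.02698929,.9962785,-.01998013],np.array([235.93982042,-604.98760584,230.40147807])),(s["qpos"],pm)]
f=lambda L: np.concatenate([fkL(q,L)[1]-p for q,p in data])
r=least_squares(f,[285,420,314,350,0]); print(r.x,r.fun)
E
```

```text
[334.22552069 559.50055703 381.72945039 348.45159429  13.95227357] [ 0.13670116  0.08322207 -0.03753451  0.03108893 -0.15853446  0.03753451]
```

```bash
cat >> fk.py <<'E'
LL=np.array([334.2,559.5,381.7,348.5,13.95])
E
cat > ik.py <<'E'
from fk import *; from h import *
g=np.load("g.npy"); rng=np.random.default_rng(0)
def ik(T,p,q0,reg=None):
    def f(q):
        R,x=fkL(q,LL); return np.r_[(x-p)/10, Rot.from_matrix(T.T@R).as_rotvec()*20]
    return least_squares(f,np.clip(q0,LO+.001,HI-.001),bounds=(LO,HI))
if __name__=="__main__":
  _,_,s=cur()
  for rel in ([-45,0,80],[0,0,45],[-2.5,0,2],[-27,0,2]):
    T,tp=target(rel,[1.2,-46,6],(31,0,21),g); sols=[]
    for TT in (T,T@np.diag([-1,-1,1.])):
      for i in range(40):
        q0=s["qpos"] if i==0 else rng.uniform(LO,HI)
        r=ik(TT,tp,q0)
        if r.cost<1e-3: sols.append(r.x)
      r=ik(TT,tp,s["qpos"]); print("local",r.cost)
    print(rel,tp.round(0),len(sols)); 
    for x in sols[:8]: print(x.round(2), "margin",np.minimum(x-LO,HI-x).min().round(2))
E
python3 ik.py
```

```text
local 5.789387042356861
local 25.071004944031948
[-45, 0, 80] [534.   5. 158.] 32
[ 0.37  0.53 -0.5   2.37  2.58  0.27  2.36] margin 0.04
[ 0.64  0.65 -0.93  2.36  2.04  0.47  2.93] margin 0.01
[ 0.38  0.53 -0.52  2.37  2.55  0.27  2.4 ] margin 0.04
[-0.48  0.6   0.74  2.4   4.24  0.6   0.67] margin 0.0
[-0.01  0.49  0.04  2.38  3.64  0.28  1.29] margin 0.05
[-0.44  0.58  0.66  2.4   4.2   0.55  0.71] margin 0.04
[ 0.37  0.53 -0.5   2.37  2.58  0.27  2.36] margin 0.04
[ 0.27  0.51 -0.36  2.38  2.87  0.24  2.07] margin 0.01
local 4.00898419434338
local 27.683740686516366
[0, 0, 45] [589.  18. 150.] 38
[-0.37  0.6   0.51  2.27  4.23  0.43  0.62] margin 0.01
[ 0.32  0.59 -0.49  2.24  2.33  0.23  2.6 ] margin 0.0
[ 0.48  0.65 -0.72  2.24  2.03  0.35  2.93] margin 0.01
[-0.12  0.55  0.14  2.26  3.9   0.25  0.98] margin 0.02
[-0.38  0.61  0.53  2.27  4.24  0.45  0.61] margin 0.0
[ 0.42  0.62 -0.63  2.24  2.12  0.3   2.83] margin 0.07
[ 0.48  0.65 -0.72  2.24  2.03  0.35  2.93] margin 0.01
[-0.38  0.61  0.53  2.27  4.24  0.45  0.61] margin 0.0
local 6.2076204663838235
local 29.2505037296284
[... 308 characters left out ...]
in 0.19
[ 0.06  0.65 -0.12  2.23  3.24  0.24  1.66] margin 0.01
[ 0.51  0.78 -0.81  2.21  2.07  0.49  2.94] margin 0.0
[-0.2   0.66  0.25  2.24  3.88  0.36  0.97] margin 0.13
local 8.7320250997605
local 29.366017045002668
[-27, 0, 2] [587.  17.  99.] 36
[ 0.5   0.79 -0.79  2.27  2.21  0.51  2.8 ] margin 0.14
[-0.48  0.79  0.72  2.3   4.13  0.68  0.68] margin 0.11
[-0.4   0.75  0.58  2.3   4.06  0.59  0.77] margin 0.17
[-0.6   0.91  0.96  2.31  4.23  0.88  0.53] margin 0.01
[ 0.58  0.85 -0.93  2.27  2.1   0.6   2.94] margin 0.0
[ 0.11  0.67 -0.18  2.28  3.11  0.31  1.81] margin 0.08
[-0.21  0.68  0.28  2.3   3.82  0.43  1.05] margin 0.17
[ 0.16  0.67 -0.26  2.28  2.97  0.32  1.97] margin 0.09
```

```bash
cat > ik2.py <<'E'
from ik import *
def tilt(T,th): # rotate tool about tool x so that tool z moves toward plate -x (=tool +y)
    return T@Rot.from_euler('x',-th,degrees=True).as_matrix()
if __name__=="__main__":
  q0=np.array([0,.6,0,1.7,0,.8,-.0])
  for th in (15,20,25,30):
    for rel in ([-10,0,60],[0,0,35],[-2.5,0,2],[-27,0,2]):
      Rg,tg=gT(g); RP=Rg@RS; foot=Rg@slope(31,0,21)+tg
      T=tilt(RX(RP),th); gp=foot+RP@(np.array(rel)+[-50,0,4])  # grasp point at TCP approx
      r=ik(T,gp,q0); x=r.x; print(th,rel,gp.round(),r.cost.round(4),x.round(2),np.minimum(x-LO,HI-x).min().round(2), T[:,2].round(2))
    pR=Rot.from_euler('z',-11,degrees=True).as_matrix(); T=tilt(RX(pR),th)
    for z in (5,100):
      r=ik(T,np.array([454,-269,z]),[.5,.6,0,1.5,0,1.3,0]); x=r.x; print("bench",r.cost.round(4),x.round(2),np.minimum(x-LO,HI-x).min().round(2))
E
python3 ik2.py
```

```text
15 [-10, 0, 60] [571.  12. 154.] 0.0 [-0.09  0.53  0.06  2.06 -0.27  0.3  -1.14] 0.07 [ 0.25  0.06 -0.97]
15 [0, 0, 35] [592.  17. 137.] 0.0 [-0.19  0.59  0.21  2.03 -0.54  0.32 -0.89] 0.09 [ 0.25  0.06 -0.97]
15 [-2.5, 0, 2] [606.  20. 108.] 0.0 [-0.1   0.65  0.07  2.01 -0.36  0.24 -1.07] 0.01 [ 0.25  0.06 -0.97]
15 [-27, 0, 2] [585.  15.  95.] 0.0 [-0.18  0.66  0.2   2.07 -0.81  0.23 -0.62] 0.0 [ 0.25  0.06 -0.97]
bench 0.0 [ 0.45  0.9  -0.02  1.77  0.12  0.73 -1.42] 0.5
bench 0.0 [ 0.3   0.77  0.23  1.75 -0.11  0.9  -1.2 ] 0.67
20 [-10, 0, 60] [571.  12. 154.] 0.0 [-0.16  0.56  0.16  1.99 -0.27  0.45 -1.15] 0.22 [ 0.17  0.04 -0.98]
20 [0, 0, 35] [592.  17. 137.] 0.0 [-0.17  0.61  0.17  1.94 -0.3   0.44 -1.14] 0.21 [ 0.17  0.04 -0.98]
20 [-2.5, 0, 2] [606.  20. 108.] 0.0 [-0.18  0.67  0.17  1.93 -0.35  0.4  -1.09] 0.17 [ 0.17  0.04 -0.98]
20 [-27, 0, 2] [585.  15.  95.] 0.0 [-0.1   0.67  0.07  1.99 -0.22  0.33 -1.2 ] 0.1 [ 0.17  0.04 -0.98]
bench 0.0 [ 0.25  0.97  0.31  1.69 -0.21  0.86 -1.13] 0.63
bench 0.0 [ 0.44  0.8  -0.01  1.66  0.1   1.02 -1.41] 0.79
25 [-10, 0, 60] [571.  12
[... 328 characters left out ...]
-0.11  0.69  0.07  1.9  -0.13  0.47 -1.3 ] 0.24 [ 0.09  0.02 -1.  ]
bench 0.0 [ 0.22  1.02  0.35  1.61 -0.21  0.99 -1.13] 0.76
bench 0.0 [ 0.19  0.88  0.41  1.6  -0.19  1.14 -1.12] 0.84
30 [-10, 0, 60] [571.  12. 154.] 0.0 [-0.2   0.62  0.21  1.82 -0.18  0.71 -1.25] 0.48 [-0. -0. -1.]
30 [0, 0, 35] [592.  17. 137.] 0.0 [-0.5   0.77  0.72  1.79 -0.66  0.84 -0.82] 0.44 [-0. -0. -1.]
30 [-2.5, 0, 2] [606.  20. 108.] 0.0 [-0.35  0.76  0.44  1.76 -0.47  0.72 -1.01] 0.49 [-0. -0. -1.]
30 [-27, 0, 2] [585.  15.  95.] 0.0 [-0.24  0.73  0.26  1.83 -0.3   0.62 -1.15] 0.39 [-0. -0. -1.]
bench 0.0 [ 0.2   1.07  0.38  1.53 -0.21  1.11 -1.13] 0.87
bench 0.0 [ 0.29  0.91  0.22  1.51 -0.04  1.24 -1.27] 0.74
```

```bash
python3 - <<'E'
from ik2 import *
R,p,s=cur()
pR=Rot.from_euler('z',-11,degrees=True).as_matrix(); T=RX(pR)
rows(R,p,T,np.array([455,-268,90.]),8)
E
```

```text
0 [29.4, 22.7, 6.2] [-3.2, 0.8, 2.8] 37.7 4.3
1 [30.4, 20.9, 7.9] [-3.2, 0.7, 2.9] 37.7 4.4
2 [31.3, 18.8, 9.4] [-3.1, 0.8, 2.8] 37.7 4.3
3 [32.1, 16.7, 10.8] [-3.2, 0.8, 2.8] 37.8 4.3
4 [32.6, 14.5, 12.0] [-3.2, 0.8, 2.8] 37.6 4.3
5 [33.1, 12.2, 13.3] [-3.2, 0.8, 2.9] 37.7 4.4
6 [33.5, 9.7, 14.4] [-3.2, 0.7, 2.8] 37.7 4.3
7 [33.7, 7.3, 15.3] [-3.2, 0.8, 2.8] 37.7 4.3
```

Call:
play_rows:
  targets:
    - {"slide":[29.4,22.7,2],"turn":[-3.2,0.8,2.8],"hand":25}
    - {"slide":[30.4,20.9,6],"turn":[-3.2,0.8,2.8],"hand":25}
    - {"slide":[31.3,18.8,9.4],"turn":[-3.2,0.8,2.8],"hand":25}
    - {"slide":[32.1,16.7,10.8],"turn":[-3.2,0.8,2.8],"hand":25}
    - {"slide":[32.6,14.5,12],"turn":[-3.2,0.8,2.8],"hand":25}

```text
clock: 6.05
eef_pos: [486.3, -172.5, 143.9]
tool_rot: [-2.974, 0.025, -1.611]
force: [1.0, -0.6, -3.3]
width: 40.1
```

Call:
play_rows:
  targets:
    - {"slide":[33.1,12.2,13.3],"turn":[-3.2,0.8,2.8],"hand":25}
    - {"slide":[33.5,9.7,14.4],"turn":[-3.2,0.8,2.8],"hand":25}
    - {"slide":[33.7,7.3,15.3],"turn":[-3.2,0.8,2.8],"hand":25}
    - {"slide":[0,0,0],"turn":[0,0,0],"hand":25}
    - {"slide":[0,0,0],"turn":[0,0,0],"hand":25}

```text
clock: 6.68
eef_pos: [453.9, -267.5, 96.3]
tool_rot: [3.141, -0.003, -1.758]
force: [0.0, 0.5, -2.8]
width: 40.2
```

```bash
python3 - <<'E'
from ik2 import *
R,p,s=cur(); print(p,s["tool_rot"],s["qpos"].round(2),s["force"]); print(fkL(s["qpos"],LL)[1])
pR=Rot.from_euler('z',-11,degrees=True).as_matrix(); T=RX(pR)
rows(R,p,T,np.array([455,-268,6.]),2)
E
```

```text
[ 453.91937693 -267.47772948   96.26943327] [ 3.14112818e+00 -2.62276755e-03 -1.75763781e+00] [ 0.07  0.75  0.64  1.99 -0.74  0.65 -0.55] [ 0.00883232  0.49747285 -2.81011943]
[ 455.36566241 -267.83896641   95.37857672]
0 [0.0, -0.6, 45.1] [0.0, -0.1, 0.1] 45.1 0.1
1 [0.2, -0.6, 45.2] [0.0, -0.1, 0.2] 45.2 0.2
```

Call:
play_rows:
  targets:
    - {"slide":[0,0,45],"turn":[0,0,0],"hand":25}
    - {"slide":[0,0,40],"turn":[0,0,0],"hand":25}
    - {"slide":[0,0,6],"turn":[0,0,0],"hand":25}
    - {"slide":[0,0,0],"turn":[0,0,0],"hand":25}

```text
clock: 7.18
eef_pos: [454.5, -268.0, 6.6]
tool_rot: [-3.141, -0.003, -1.757]
force: [1.0, -0.2, -3.7]
width: 40.3
```

Call:
play_rows:
  targets:
    - {"slide":[0,0,0],"turn":[0,0,0],"hand":58}
    - {"slide":[0,0,0],"turn":[0,0,0],"hand":58}
    - {"slide":[0,0,-30],"turn":[0,0,0],"hand":58}
    - {"slide":[0,0,-30],"turn":[0,0,0],"hand":58}
    - {"slide":[0,0,0],"turn":[0,0,0],"hand":58}

```text
clock: 7.8
eef_pos: [455.9, -269.1, 68.2]
tool_rot: [-3.136, -0.006, -1.757]
force: [-0.1, -0.5, -0.1]
width: 58.0
```

```bash
python3 look.py w8
```

```text
[ 455.9 -269.1   68.2] [-3.1364 -0.0058 -1.7568] 7.8 [-0.1 -0.5 -0.1] 57.99030740233569
0 [-283.7, -26.3, -91.0] [29.4, -6.4, -22.4] 299.1 37.5
```

View pics/w8.png

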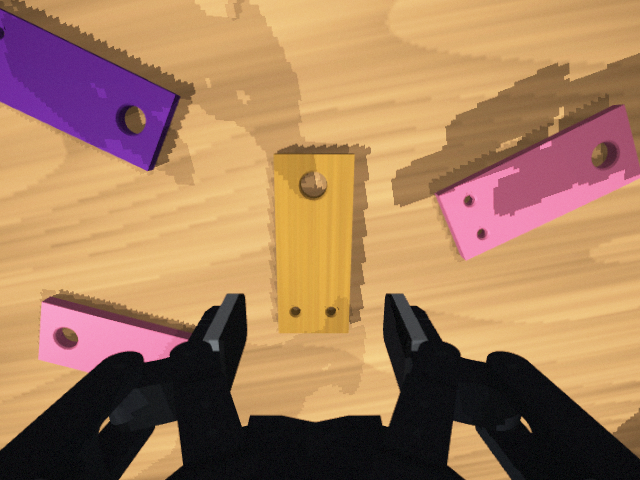

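```bash
python3 - <<'E'
import pickle
from ik2 import *
Rc,pc,c=pickle.load(open("w8.pkl","rb"))
W=onplane(c,[(274,155),(354,154),(349.5,332),(279,332),(313.5,184.5)],8)
def res(q):
    Rz=Rot.from_euler('z',q[2]).as_matrix(); L=np.array([[55,22,8],[55,-22,8],[-55,-22,8],[-55,22,8],[38,0,8]])
    return (W-(L@Rz.T+[q[0],q[1],0]))[:,:2].ravel()
r=least_squares(res,[464,-270,-.17]); print(r.x,np.degrees(r.x[2]),r.fun.round(1))
pR=Rot.from_euler('z',r.x[2]).as_matrix(); T=tilt(RX(pR),24); print(T.round(2))
tp=np.array([r.x[0],r.x[1],0])+pR@np.array([-8,0,10])
up=tp+[0,0,50]
R,p,s=cur(); rows(R,p,T,up,3); rows(T,up,T,tp,2)
E
```

```text
[ 4.62547609e+02 -2.71281881e+02 -1.84447471e-01] -10.568061626490106 [-1.  -0.3 -0.4  0.4  0.5 -0.2  0.8 -0.1  0.1  0.2]
[[-0.18 -0.9  -0.4 ]
 [-0.98  0.17  0.07]
 [ 0.    0.41 -0.91]]
0 [0.5, 0.1, 2.3] [-8.1, -0.1, -0.0] 2.4 8.1
1 [0.5, -0.2, 2.3] [-8.0, -0.1, -0.1] 2.4 8.0
2 [0.6, -0.6, 2.3] [-8.1, -0.0, -0.0] 2.5 8.1
0 [0.0, -10.2, 22.8] [0.0, 0.0, 0.0] 25.0 0.0
1 [0.0, -10.1, 22.9] [0.0, 0.0, 0.0] 25.0 0.0
```

Call:
play_rows:
  targets:
    - {"slide":[0.5,0,2.3],"turn":[-8,0,0],"hand":58}
    - {"slide":[0.5,0,2.3],"turn":[-8,0,0],"hand":58}
    - {"slide":[0.6,-0.6,2.3],"turn":[-8,0,0],"hand":58}
    - {"slide":[0,-10,22.8],"turn":[0,0,0],"hand":58}
    - {"slide":[0,0,0],"turn":[0,0,0],"hand":58}

```text
clock: 8.48
eef_pos: [450.7, -268.3, 31.2]
tool_rot: [2.719, -0.002, -1.759]
force: [0.6, -0.8, 0.3]
width: 58.3
```

```bash
python3 - <<'E'
from ik2 import *
pR=Rot.from_euler('z',-.1845).as_matrix(); T=tilt(RX(pR),24)
tp=np.array([462.5,-271.3,0])+pR@np.array([-8,0,10])
R,p,s=cur(); print(p,s["qpos"].round(2)); rows(R,p,T,tp,1)
E
```

```text
[ 450.711969   -268.26513653   31.20916002] [ 0.02  1.08  0.74  1.64 -0.55  1.09 -0.81]
0 [0.8, -12.5, 17.6] [0.2, -0.0, -0.2] 21.6 0.3
```

Lower, then close.

Call:
play_rows:
  targets:
    - {"slide":[0.8,-12.5,17.6],"turn":[0,0,0],"hand":58}
    - {"slide":[0,0,0],"turn":[0,0,0],"hand":46}
    - {"slide":[0,0,0],"turn":[0,0,0],"hand":38}
    - {"slide":[0,0,0],"turn":[0,0,0],"hand":25}
    - {"slide":[0,0,0],"turn":[0,0,0],"hand":25}

```text
clock: 9.1
eef_pos: [457.7, -271.4, 13.2]
tool_rot: [2.724, -0.004, -1.757]
force: [-0.2, -0.2, 0.3]
width: 24.8
```

```bash
python3 look.py w9
```

```text
[ 457.7 -271.4   13.2] [ 2.7238 -0.0039 -1.7571] 9.1 [-0.2 -0.2  0.3] 24.81148923411944
0 [-285.6, 37.5, -142.6] [53.2, -1.5, -23.9] 321.4 58.3
```

View pics/w9.png

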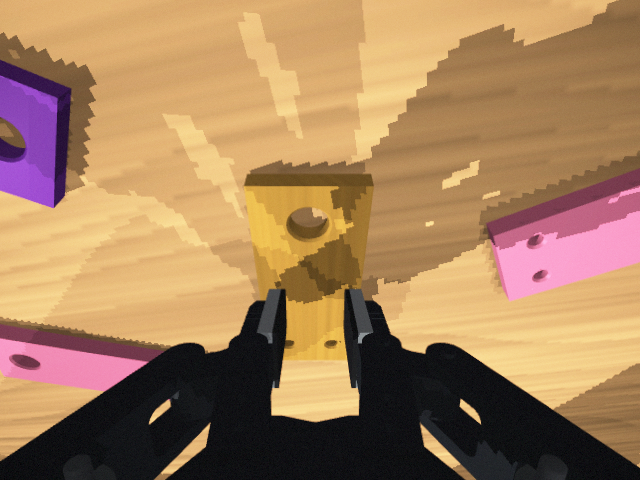

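Call:
play_rows:
  targets:
    - {"slide":[0,0,0],"turn":[0,0,0],"hand":58}
    - {"slide":[0,0,0],"turn":[0,0,0],"hand":58}
    - {"slide":[0,-2.4,5.5],"turn":[0,0,0],"hand":58}
    - {"slide":[0,0,0],"turn":[0,0,0],"hand":58}

```text
clock: 9.65
eef_pos: [457.1, -270.9, 6.2]
tool_rot: [2.722, -0.003, -1.757]
force: [-0.4, 0.1, 0.7]
width: 58.3
```

Call:
play_rows:
  targets:
    - {"slide":[0,-1,2],"turn":[0,0,0],"hand":58}
    - {"slide":[0,0,0],"turn":[0,0,0],"hand":58}

```text
clock: 9.9
eef_pos: [457.4, -271.3, 4.4]
tool_rot: [2.723, -0.004, -1.757]
force: [0.0, -0.7, 0.4]
width: 58.0
```

Call:
play_rows:
  targets:
    - {"slide":[0,0,0],"turn":[0,0,0],"hand":48}
    - {"slide":[0,0,0],"turn":[0,0,0],"hand":40}
    - {"slide":[0,0,0],"turn":[0,0,0],"hand":25}
    - {"slide":[0,0,0],"turn":[0,0,0],"hand":25}

```text
clock: 10.4
eef_pos: [457.9, -270.6, 5.2]
tool_rot: [2.723, -0.002, -1.757]
force: [0.5, 2.7, 5.3]
width: 40.5
```

```bash
python3 look.py w10
```

```text
[ 457.9 -270.6    5.2] [ 2.7233e+00 -2.4000e-03 -1.7573e+00] 10.4 [0.5 2.7 5.3] 40.50865224164887
0 [-284.9, 40.8, -149.4] [53.2, -1.4, -23.9] 324.3 58.3
```

View pics/w10.png

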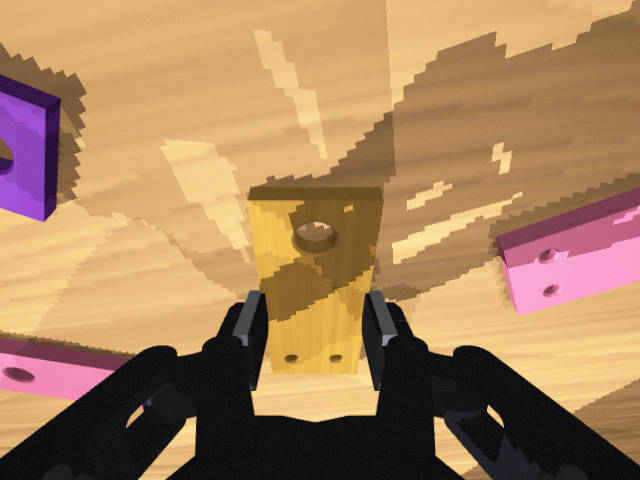

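Call:
play_rows:
  targets:
    - {"slide":[0,0,0],"turn":[0,0,0],"hand":20}
    - {"slide":[0,12,-27],"turn":[0,0,0],"hand":20}
    - {"slide":[0,20,-45],"turn":[0,0,0],"hand":20}
    - {"slide":[0,0,0],"turn":[0,0,0],"hand":20}

```text
clock: 10.95
eef_pos: [459.2, -273.0, 86.0]
tool_rot: [2.729, -0.007, -1.757]
force: [-0.2, -0.3, -3.4]
width: 40.1
```

```bash
python3 look.py w11
```

```text
[ 459.2 -273.    86. ] [ 2.7292 -0.0067 -1.7572] 10.95 [-0.2 -0.3 -3.4] 40.11891261056291
0 [-286.9, 9.6, -76.1] [53.0, -1.7, -23.8] 297.0 58.1
```

View pics/w11.png

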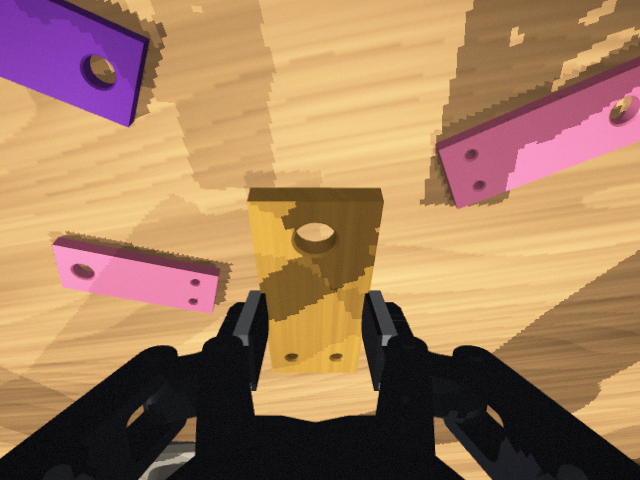

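```bash
python3 -c "
import cv2
im=cv2.imread('pics/w11.png');cv2.imwrite('pics/w11c.png',cv2.resize(im[180:260,240:390],None,fx=5,fy=5,interpolation=cv2.INTER_CUBIC))
cv2.imwrite('pics/w11e.png',cv2.resize(im[340:385,255:375],None,fx=6,fy=6,interpolation=cv2.INTER_CUBIC))"
```

```text
(no output)
```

View pics/w11c.png

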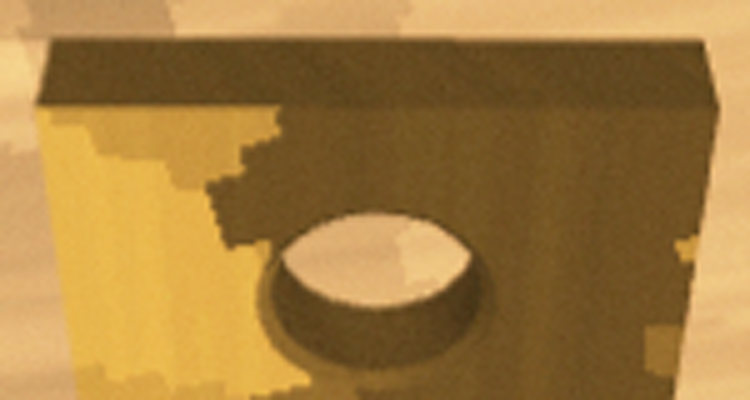

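View pics/w11e.png

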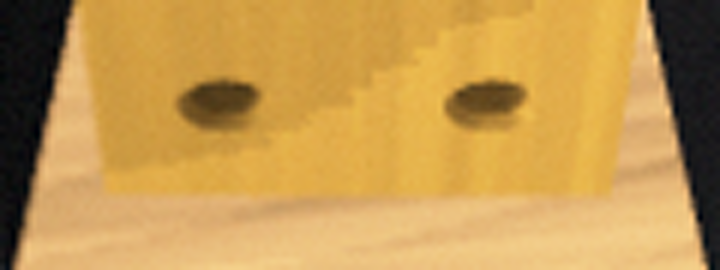

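```bash
python3 - <<'E'
import pickle
from h import *
R,p,c=pickle.load(open("w11.pkl","rb"))
a=lambda u,v:((u+.5)/5-.5+240,(v+.5)/5-.5+180); b=lambda u,v:((u+.5)/6-.5+255,(v+.5)/6-.5+340)
I=np.array([a(38,104),a(718,106),a(52,38),a(702,38),b(105,192),b(610,193)])
L=np.array([[55,22,8],[55,-22,8],[55,22,0],[55,-22,0],[-55,22,8],[-55,-22,8]],float)
T0=RX(np.eye(3)); 
def pose(q): return (R@tiltm@Rot.from_rotvec(q[3:]).as_matrix(), p+R@q[:3])
tiltm=Rot.from_euler('x',24,degrees=True).as_matrix()@T0.T  # plate in tool
def res(q):
    PR,pt=pose(q); return (proj(c,L@PR.T+pt)-I).ravel()
r=least_squares(res,[0,0,0,0,0,0]); print(r.x[:3],np.degrees(r.x[3:]),r.fun.round(1))
RPT=tiltm@Rot.from_rotvec(r.x[3:]).as_matrix(); print(RPT.round(3)); e=r.x[:3]+RPT@[38,0,0]; print("eye in tool",e)
print("plate tilt deg",np.degrees(np.arcsin(RPT[2,0])), "world plate x,z:",(R@RPT)[:,0].round(3),(R@RPT)[:,2].round(3))
PR,pt=pose(r.x); print("hole check",proj(c,[pt+PR@[38,0,8]]), a(375,290))
np.savez("pt.npz",RPT=RPT,e=e)
E
```

```text
[ 0.83102954 -6.26985816  4.84688073] [ 0.13129856 -0.55940457 -0.24013284] [-0.2  0.3  0.1  0.1  0.2 -0.4 -0.1 -0.1  0.2  0.1 -0.2 -0. ]
[[ 0.004 -1.     0.002]
 [-0.91  -0.003  0.416]
 [-0.416 -0.004 -0.91 ]]
eye in tool [  0.99071364 -40.83179945 -10.94700148]
plate tilt deg -24.558901051331883 world plate x,z: [ 0.982 -0.189  0.016] [-0.015  0.007  1.   ]
hole check [[314.96023209 239.97575486]] (314.6, 237.6)
```

```bash
cat > tg.py <<'E'
from ik2 import *
import os
z=np.load("pt.npz"); RPT,e=z["RPT"],z["e"]
POST=np.load("post.npy") if os.path.exists("post.npy") else np.array([31.,0,21])
def tgt(rel):
    Rg,tg=gT(g); RP=Rg@RS; T=RP@RPT.T; return T, Rg@slope(*POST)+tg+RP@np.array(rel,float)-T@e
def rel_now():
    R,p,s=cur(); Rg,tg=gT(g); RP=Rg@RS
    rel=RP.T@(p+R@e-(Rg@slope(*POST)+tg)); ang=np.degrees(Rot.from_matrix(RP.T@R@RPT).as_rotvec())
    return rel,ang
E
python3 - <<'E'
from tg import *
R,p,s=cur(); T,tp=tgt([-45,0,80]); print(tp,T[:,2])
mid=p+[0,0,100]; rows(R,p,R,mid,2); rows(R,mid,T,tp,7)
r=ik(T,tp,s["qpos"]); print(r.cost,r.x)
E
```

```text
[537.03404997   5.79243689 160.69576192] [ 0.09343626  0.01657505 -0.99548728]
0 [0.2, 20.2, -45.8] [0.0, 0.0, 0.0] 50.1 0.0
1 [0.3, 20.1, -45.7] [0.0, 0.0, 0.0] 49.9 0.0
0 [-41.0, -4.6, 1.4] [4.1, 0.5, -3.3] 41.3 5.3
1 [-40.7, -6.9, 1.5] [4.2, 0.6, -3.3] 41.3 5.4
2 [-40.3, -9.2, 1.6] [4.1, 0.5, -3.3] 41.4 5.3
3 [-39.7, -11.3, 2.0] [4.1, 0.5, -3.3] 41.3 5.3
4 [-39.0, -13.3, 2.5] [4.2, 0.5, -3.3] 41.3 5.4
5 [-38.2, -15.5, 3.3] [4.1, 0.6, -3.3] 41.4 5.3
6 [-37.3, -17.3, 4.0] [4.1, 0.5, -3.3] 41.3 5.3
3.674586375305707e-08 [-0.45633247  0.59810883  0.60526381  2.00675337 -0.62444377  0.62101822
 -0.79160257]
```

Call:
play_rows:
  targets:
    - {"slide":[0,20,-46],"turn":[0,0,0],"hand":20}
    - {"slide":[0,20,-46],"turn":[0,0,0],"hand":20}
    - {"slide":[-41,-4.6,1.4],"turn":[4.1,0.5,-3.3],"hand":20}
    - {"slide":[-40.7,-6.9,1.5],"turn":[4.1,0.5,-3.3],"hand":20}
    - {"slide":[-40.3,-9.2,1.6],"turn":[4.1,0.5,-3.3],"hand":20}

```text
clock: 11.62
eef_pos: [491.8, -149.8, 172.0]
tool_rot: [2.94, 0.025, -1.583]
force: [0.3, 0.2, -3.6]
width: 40.3
```

Call:
play_rows:
  targets:
    - {"slide":[-39.7,-11.3,2],"turn":[4.1,0.5,-3.3],"hand":20}
    - {"slide":[-39,-13.3,2.5],"turn":[4.1,0.5,-3.3],"hand":20}
    - {"slide":[-38.2,-15.5,3],"turn":[4.1,0.5,-3.3],"hand":20}
    - {"slide":[-37.3,-17.3,3],"turn":[4.1,0.5,-3.3],"hand":20}
    - {"slide":[0,0,0],"turn":[0,0,0],"hand":20}

```text
clock: 12.25
eef_pos: [534.6, 11.4, 159.9]
tool_rot: [-3.057, 0.006, -1.347]
force: [-0.7, -0.0, -2.8]
width: 40.0
```

```bash
python3 look.py w12; python3 - <<'E'
from tg import *
R,p,s=cur(); print(rel_now(),s["qpos"].round(2)); T,tp=tgt([-45,0,80]); rows(R,p,T,tp,1)
E
```

```text
[534.6  11.4 159.9] [-3.0571  0.0061 -1.3472] 12.25 [-0.7 -0.  -2.8] 40.04903973969065
0 [5.6, 2.2, 2.0] [25.2, 0.5, 0.3] 6.3 25.2
(array([-46.21079235,   3.11710774,  79.88714349]), array([ 0.43596893,  0.56928152, -0.11883426])) [-0.49  0.62  0.67  2.   -0.68  0.66 -0.74]
0 [3.2, -1.1, -0.2] [0.6, 0.4, 0.1] 3.4 0.7
```

View pics/w12.png

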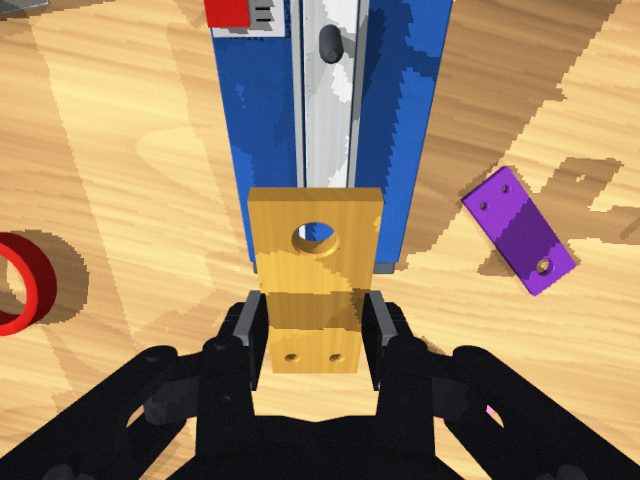

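```bash
python3 -c "
import cv2
im=cv2.imread('pics/w12.png');cv2.imwrite('pics/w12c.png',cv2.resize(im[0:200,195:465],None,fx=2.9,fy=2.9,interpolation=cv2.INTER_CUBIC))
"
```

```text
(no output)
```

View pics/w12c.png

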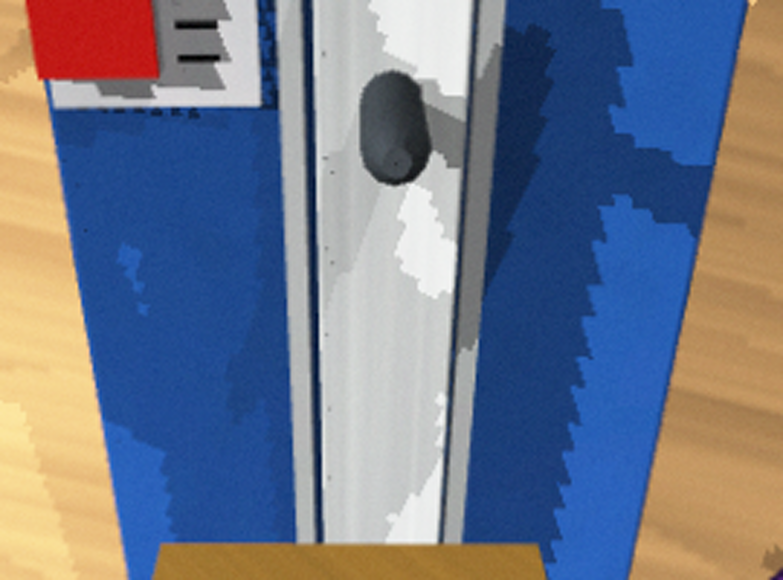

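```bash
cat > m.py <<'E'
from tg import *
import pickle
def onslope(cc,uv,h):
    R,t=gT(g); o,d=ray(cc,uv); o=R.T@(o-t);d=d@R; o=RS.T@(o-[0,0,95]); d=d@RS
    return o+d*((h-o[2])/d[:,2])[:,None]
E
python3 - <<'E'
from m import *
R,p,c=pickle.load(open("w12.pkl","rb"))
f=lambda q:(np.array(q,float)+.5)/2.9-.5+[195,0]
print("post top",onslope(c,f([(398,161)]),52)); print("foot",onslope(c,f([(394,101)]),21))
print("bar L/R",onslope(c,f([(316,100),(470,100),(321,350),(450,350)]),21).round(1))
print("board edges",onslope(c,f([(55,150),(722,150),(112,460),(652,460)]),0).round(1))
print("red low edge",onslope(c,f([(40,80),(158,80)]),9).round(1))
R,p,c=pickle.load(open("w6.pkl","rb"))
f=lambda q:(np.array(q,float)+.5)/2.4-.5+[180,0]
print("w6 pointer tip",onslope(c,f([(146,180)]),14),"green edges",onslope(c,f([(116,241),(118,281),(120,295),(122,341)]),9).round(1))
print("post top",onslope(c,f([(264,357)]),52),"bar top end",onslope(c,f([(232,280),(309,276)]),21).round(1))
print("board edges",onslope(c,f([(84,250),(466,250)]),0).round(1))
E
```

```text
post top [[ 2.91033626e+01 -4.38570686e-02  5.20000000e+01]]
foot [[29.35578742 -0.23639488 21.        ]]
bar L/R [[ 29.4  11.9  21. ]
 [ 29.6 -12.1  21. ]
 [-11.7  11.7  21. ]
 [-11.5 -11.6  21. ]]
board edges [[ 16.5  59.6   0. ]
 [ 17.3 -59.7   0. ]
 [-46.6  58.2   0. ]
 [-45.5 -59.    0. ]]
red low edge [[29.8 57.8  9. ]
 [29.7 38.3  9. ]]
w6 pointer tip [[76.48943636 35.95842568 14.        ]] green edges [[59.7 47.5  9. ]
 [48.1 47.9  9. ]
 [43.9 47.6  9. ]
 [29.9 48.3  9. ]]
post top [[ 2.98899675e+01 -3.26957540e-02  5.20000000e+01]] bar top end [[ 48.4  11.2  21. ]
 [ 49.3 -11.5  21. ]]
board edges [[ 57.2  60.    0. ]
 [ 55.8 -60.3   0. ]]
```

```bash
python3 - <<'E'
import numpy as np; np.save("post.npy",np.array([29.2,-0.1,21]))
E
python3 - <<'E'
from tg import *
R,p,s=cur(); print(rel_now()); T,tp=tgt([-2,0,45]); rows(R,p,T,tp,2)
E
```

```text
(array([-44.41079235,   3.21710774,  79.88714349]), array([ 0.43596893,  0.56928152, -0.11883426]))
0 [1.8, -26.7, 7.0] [0.3, 0.2, 0.0] 27.7 0.4
1 [1.7, -26.6, 7.1] [0.3, 0.2, 0.1] 27.6 0.4
```

Call:
play_rows:
  targets:
    - {"slide":[1.8,-13.5,3],"turn":[0.3,0.2,0],"hand":20}
    - {"slide":[1.7,-13.5,4],"turn":[0.3,0.2,0],"hand":20}
    - {"slide":[0,-13,3.5],"turn":[0,0,0],"hand":20}
    - {"slide":[0,-13,3.5],"turn":[0,0,0],"hand":20}
    - {"slide":[0,0,0],"turn":[0,0,0],"hand":20}

```text
clock: 12.92
eef_pos: [591.7, 15.0, 152.7]
tool_rot: [-3.042, -0.005, -1.354]
force: [-0.5, -0.1, -3.1]
width: 40.0
```

```bash
python3 look.py w13; python3 - <<'E'
from tg import *
R,p,s=cur(); print(rel_now(),s["qpos"].round(2)); T,tp=tgt([0,0,40]); rows(R,p,T,tp,1)
im=cv2.imread('pics/w13.png');cv2.imwrite('pics/w13c.png',cv2.resize(im[120:280,220:420],None,fx=3.7,fy=3.7,interpolation=cv2.INTER_CUBIC))
E
```

```text
[591.7  15.  152.7] [-3.042  -0.0054 -1.3536] 12.925 [-0.5 -0.1 -3.1] 40.0234785149847
0 [-3.1, 57.8, -10.8] [24.3, -0.3, 0.2] 58.9 24.3
(array([-0.06780724, -2.71250586, 46.0726945 ]), array([-0.09331979, -0.21390067, -0.04500661])) [-0.48  0.69  0.66  1.87 -0.69  0.71 -0.78]
0 [-2.7, -2.5, 5.3] [-0.2, -0.1, -0.1] 6.5 0.2
```

View pics/w13c.png

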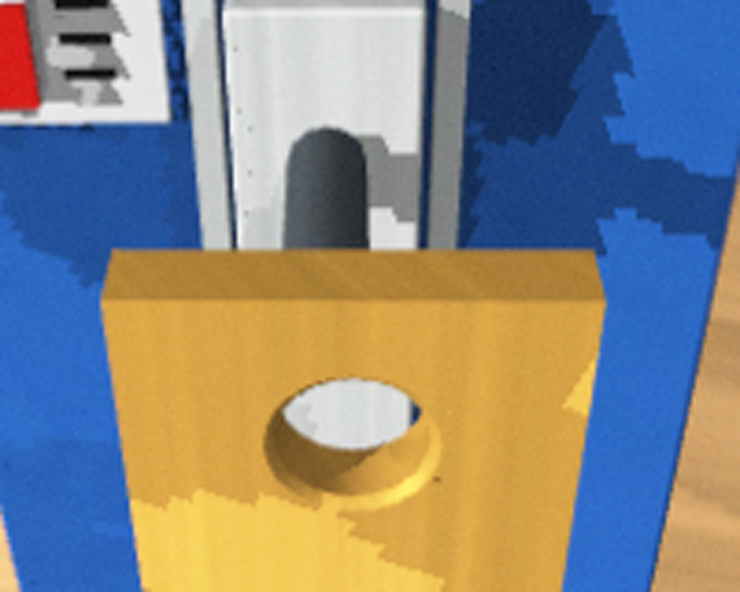

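Call:
play_rows:
  targets:
    - {"slide":[-2.7,0,0],"turn":[0,0,0],"hand":20}
    - {"slide":[0,-3,6.5],"turn":[0,0,0],"hand":20}
    - {"slide":[0,0,0],"turn":[0,0,0],"hand":20}

```text
clock: 13.35
eef_pos: [593.4, 18.5, 146.4]
tool_rot: [-3.043, -0.005, -1.354]
force: [0.5, -0.3, -3.3]
width: 40.5
```

```bash
python3 look.py w14; python3 - <<'E'
from tg import *
R,p,s=cur(); print(rel_now()); T,tp=tgt([0,0,28]); rows(R,p,T,tp,1)
im=cv2.imread('pics/w14.png');cv2.imwrite('pics/w14c.png',cv2.resize(im[120:280,220:420],None,fx=3.7,fy=3.7,interpolation=cv2.INTER_CUBIC))
E
```

```text
[593.4  18.5 146.4] [-3.0429 -0.0045 -1.3541] 13.35 [ 0.5 -0.3 -3.3] 40.47108457485976
0 [-0.0, 59.6, -17.2] [24.3, -0.2, 0.1] 62.0 24.3
(array([-0.25460833,  0.17787996, 39.13411643]), array([-0.08070914, -0.22118875, -0.06551437]))
0 [0.2, -4.8, 9.9] [-0.2, -0.0, -0.1] 11.0 0.2
```

View pics/w14c.png

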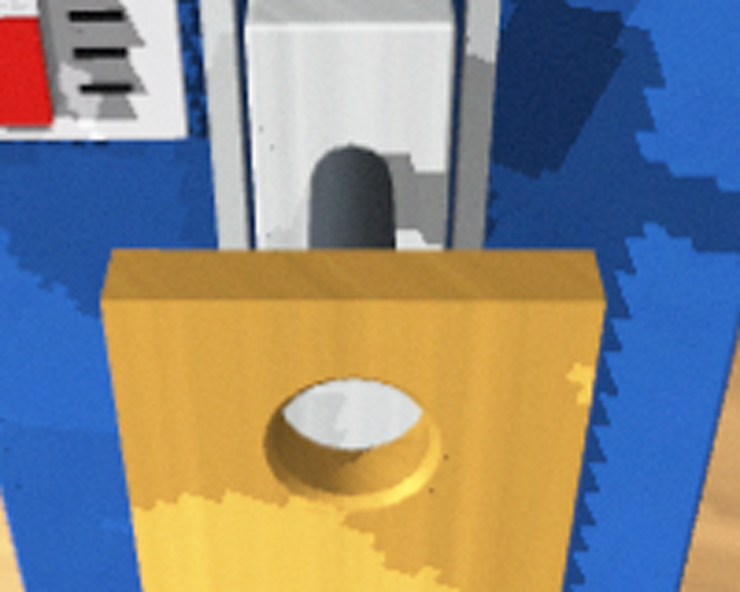

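Call:
play_rows:
  targets:
    - {"slide":[0.2,-2.4,5],"turn":[0,0,0],"hand":20}
    - {"slide":[0,-1.5,3],"turn":[0,0,0],"hand":20}
    - {"slide":[0,0,0],"turn":[0,0,0],"hand":20}

```text
clock: 13.78
eef_pos: [598.2, 19.0, 139.0]
tool_rot: [-3.043, -0.005, -1.354]
force: [0.5, -0.1, -3.6]
width: 40.1
```

```bash
python3 look.py w15; python3 - <<'E'
from tg import *; from cell import get_image
R,p,s=cur(); print(rel_now()); T,tp=tgt([0,0,22]); rows(R,p,T,tp,1)
im=cv2.imread('pics/w15.png');a=cv2.resize(im[120:280,220:420],None,fx=3,fy=3,interpolation=cv2.INTER_CUBIC);cv2.imwrite('pics/w15c.png',a)
im,_=get_image("scene"); cv2.imwrite('pics/s15.png',cv2.resize(im[180:320,270:450],None,fx=4,fy=4,interpolation=cv2.INTER_CUBIC))
E
```

```text
[598.2  19.  139. ] [-3.0427 -0.0048 -1.3543] 13.775 [ 0.5 -0.1 -3.6] 40.070647753759324
0 [-0.5, 63.6, -25.1] [24.3, -0.3, 0.1] 68.4 24.3
(array([ 0.22355768, -0.2743444 , 30.25196341]), array([-0.09669673, -0.23944538, -0.06918914]))
0 [-0.2, -3.1, 7.4] [-0.2, -0.1, -0.1] 8.0 0.2
```

View pics/w15c.png

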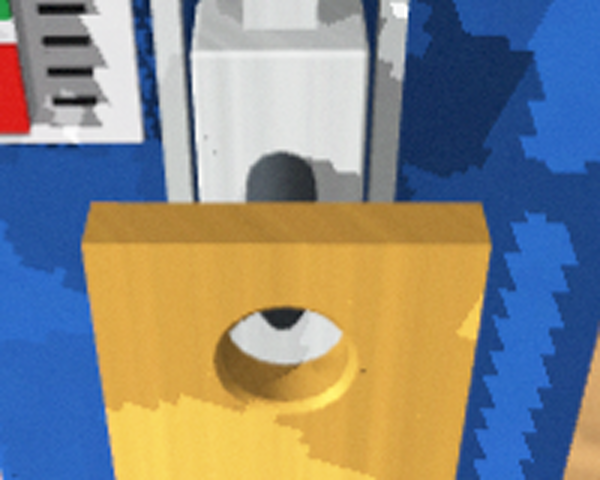

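View pics/s15.png

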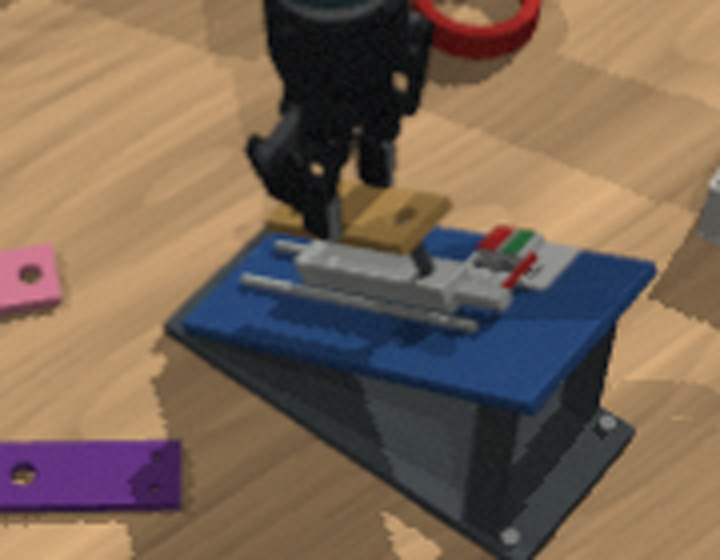

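```bash
python3 - <<'E'
from m import *
R,p,c=pickle.load(open("w15.pkl","rb"))
Rg,tg=gT(g);RP=Rg@RS;foot=Rg@slope(*POST)+tg
a=lambda X:((proj(c,X)-[220,120]+.5)*3-.5).round(0)
print("tip centre, -3, -5@24:",a([foot+RP@[0,0,31],foot+RP@[-3,0,31],foot+RP@[-5,0,24],foot+RP@[5,0,0]]))
PR=R@RPT; E=p+R@e
print("eye top rim up, bottom rim down",a([E+PR@[7.5,0,8],E+PR@[-7.5,0,0],E+PR@[-7.5,0,8]]))
E
```

```text
tip centre, -3, -5@24: [[284. 317.]
 [284. 335.]
 [283. 312.]
 [283. 149.]]
eye top rim up, bottom rim down [[285. 305.]
 [285. 357.]
 [285. 400.]]
```

Call:
play_rows:
  targets:
    - {"slide":[-0.2,-2,3.7],"turn":[0,0,0],"hand":20}
    - {"slide":[0,-1.6,3.7],"turn":[0,0,0],"hand":20}
    - {"slide":[0,0,0],"turn":[0,0,0],"hand":20}

```text
clock: 14.25
eef_pos: [602.3, 20.2, 131.9]
tool_rot: [-3.043, -0.005, -1.354]
force: [0.1, 0.8, -3.5]
width: 40.0
```

```bash
python3 look.py w16; python3 - <<'E'
from tg import *; from cell import get_image
R,p,s=cur(); print(rel_now()); T,tp=tgt([0,0,12]); rows(R,p,T,tp,1)
im=cv2.imread('pics/w16.png');a=cv2.resize(im[120:280,220:420],None,fx=3,fy=3,interpolation=cv2.INTER_CUBIC);cv2.imwrite('pics/w16c.png',a)
E
```

```text
[602.3  20.2 131.9] [-3.0428 -0.0047 -1.3543] 14.25 [ 0.1  0.8 -3.5] 39.97159138371639
0 [-0.2, 67.2, -32.5] [24.3, -0.2, 0.1] 74.6 24.3
(array([ 0.3410687 ,  0.02354606, 21.95699668]), array([-0.08626477, -0.22484332, -0.06629107]))
0 [0.0, -3.7, 9.1] [-0.2, -0.1, -0.1] 9.8 0.2
```

View pics/w16c.png

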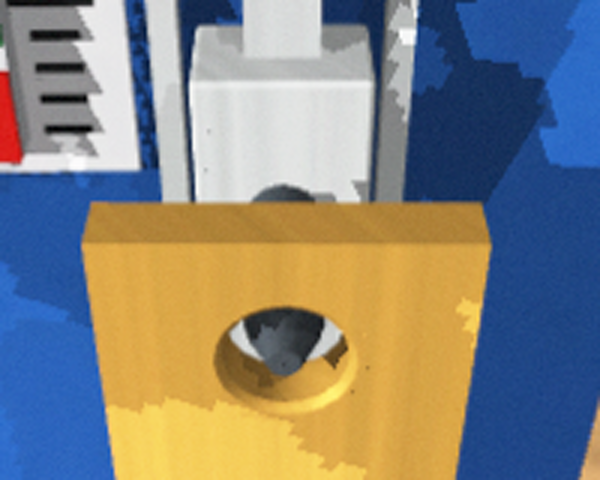

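Call:
play_rows:
  targets:
    - {"slide":[0,-2,4.5],"turn":[0,0,0],"hand":20}
    - {"slide":[0,-2,4.5],"turn":[0,0,0],"hand":20}
    - {"slide":[0,-1.4,3.2],"turn":[0,0,0],"hand":20}
    - {"slide":[0,0,0],"turn":[0,0,0],"hand":20}

```text
clock: 14.8
eef_pos: [608.7, 21.4, 120.3]
tool_rot: [-3.043, -0.005, -1.354]
force: [-0.2, -1.0, -2.9]
width: 40.0
```

```bash
python3 look.py w17; python3 - <<'E'
from tg import *; from cell import get_image
R,p,s=cur(); print(rel_now()); T,tp=tgt([0,0,3]); rows(R,p,T,tp,1)
im=cv2.imread('pics/w17.png');a=cv2.resize(im[20:420,160:480],None,fx=1.5,fy=1.5,interpolation=cv2.INTER_CUBIC);cv2.imwrite('pics/w17c.png',a)
E
```

```text
[608.7  21.4 120.3] [-3.0428 -0.0048 -1.3543] 14.8 [-0.2 -1.  -2.9] 40.00799111891136
0 [-0.3, 72.6, -44.7] [24.3, -0.3, 0.1] 85.3 24.3
(array([ 0.34345184, -0.12006947,  8.68282407]), array([-0.09372683, -0.23772905, -0.06714106]))
0 [-0.1, -2.0, 5.1] [-0.2, -0.1, -0.1] 5.5 0.2
```

View pics/w17c.png

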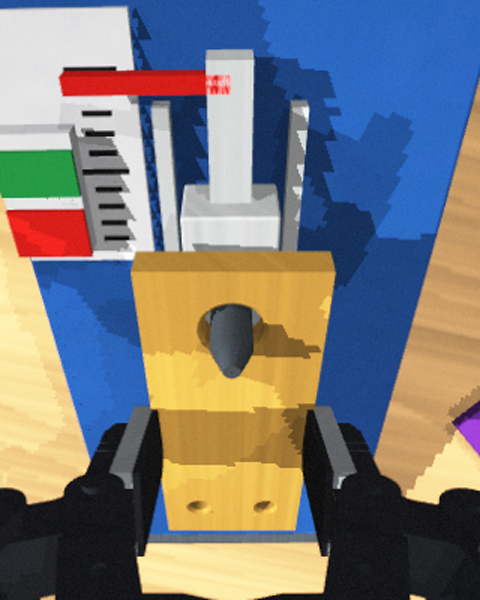

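Call:
play_rows:
  targets:
    - {"slide":[0,-1.2,2.7],"turn":[0,0,0],"hand":20}
    - {"slide":[0,-0.4,1],"turn":[0,0,0],"hand":20}
    - {"slide":[0,0,0],"turn":[0,0,0],"hand":20}

```text
clock: 15.22
eef_pos: [610.7, 21.8, 117.1]
tool_rot: [-3.042, -0.005, -1.354]
force: [0.2, 0.8, -3.6]
width: 40.5
```

```bash
cat > st.py <<'E'
from tg import *
R,p,s=cur(); Rg,tg=gT(g); RP=Rg@RS
r,a=rel_now(); print("rel",r.round(2),"ang",a.round(2),"F slope",(RP.T@s["force"]).round(2),"t",s["clock"],"w",round(s["width"],1),"q",s["qpos"].round(2))
print("10mm downslope in tool:",(R.T@RP@[-10,0,0]).round(2))
E
python3 st.py
```

```text
rel [ 0.32 -0.1   4.74] ang [-0.09 -0.24 -0.07] F slope [-1.5   0.71 -3.28] t 15.225 w 40.5 q [-0.45  0.76  0.61  1.84 -0.73  0.67 -0.76]
10mm downslope in tool: [-0.03  9.11  4.12]
```

Call:
play_rows:
  targets:
    - {"slide":[0,2.7,1.2],"turn":[0,0,0],"hand":20}
    - {"slide":[0,2.7,1.2],"turn":[0,0,0],"hand":20}
    - {"slide":[0,2.7,1.2],"turn":[0,0,0],"hand":20}
    - {"slide":[0,2.7,1.2],"turn":[0,0,0],"hand":20}
    - {"slide":[0,0,0],"turn":[0,0,0],"hand":20}

```text
clock: 15.85
eef_pos: [601.5, 19.6, 111.8]
tool_rot: [-3.04, -0.005, -1.354]
force: [5.2, 1.6, -0.7]
width: 40.3
```

```bash
python3 st.py; python3 look.py w18;  python3 - <<'E'
import cv2
im=cv2.imread('pics/w18.png');a=cv2.resize(im[20:420,160:480],None,fx=1.5,fy=1.5,interpolation=cv2.INTER_CUBIC);cv2.imwrite('pics/w18c.png',a)
E
```

```text
rel [-10.55  -0.23   4.93] ang [-0.11 -0.35 -0.06] F slope [ 4.36  0.4  -3.28] t 15.85 w 40.3 q [-0.44  0.76  0.6   1.87 -0.74  0.64 -0.74]
10mm downslope in tool: [-0.03  9.12  4.1 ]
[601.5  19.6 111.8] [-3.0405 -0.0052 -1.3545] 15.85 [ 5.2  1.6 -0.7] 40.33069048616851
0 [-0.4, 64.1, -52.7] [24.2, -0.3, 0.1] 83.0 24.2
```

View pics/w18c.png

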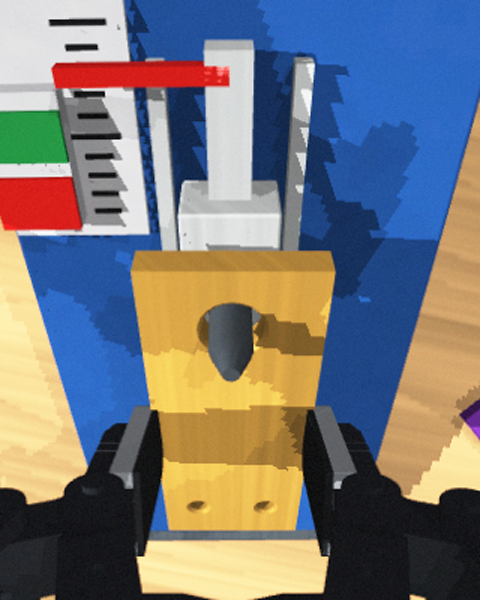

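```bash
cat > pm.py <<'E'
from m import *
import sys
def meas(n,tip,green,k=1.5,o=(160,20)):
    R,p,c=pickle.load(open(n+".pkl","rb"))
    f=lambda q:(np.array(q,float)+.5)/k-.5+list(o)
    P=onslope(c,f(tip),14); G=onslope(c,f(green),9); print(P.round(1),G.round(1)); print("pointer-mark",(P[:,0].mean()-G[:,0].mean()).round(2))
E
python3 - <<'E'
from pm import *
meas("w18",[(54,64),(56,87)],[(15,112),(15,163)])
E
```

```text
[[71.4 35.5 14. ]
 [66.9 36.  14. ]] [[60.  47.7  9. ]
 [48.1 50.7  9. ]]
pointer-mark 15.08
```

Call:
play_rows:
  targets:
    - {"slide":[0,2.7,1.2],"turn":[0,0,0],"hand":20}
    - {"slide":[0,2.7,1.2],"turn":[0,0,0],"hand":20}
    - {"slide":[0,2.7,1.2],"turn":[0,0,0],"hand":20}
    - {"slide":[0,2.7,1.2],"turn":[0,0,0],"hand":20}
    - {"slide":[0,0,0],"turn":[0,0,0],"hand":20}

```text
clock: 16.52
eef_pos: [593.0, 17.7, 106.5]
tool_rot: [-3.038, -0.006, -1.354]
force: [8.2, 2.0, 1.0]
width: 40.1
```

```bash
python3 st.py; python3 look.py w19;  python3 - <<'E'
import cv2
im=cv2.imread('pics/w19.png');a=cv2.resize(im[20:420,130:450],None,fx=1.5,fy=1.5,interpolation=cv2.INTER_CUBIC);cv2.imwrite('pics/w19c.png',a)
E
```

```text
rel [-20.67  -0.31   4.84] ang [-0.13 -0.51 -0.03] F slope [ 7.78  0.17 -3.3 ] t 16.525 w 40.1 q [-0.44  0.75  0.59  1.9  -0.76  0.61 -0.72]
10mm downslope in tool: [-0.04  9.13  4.07]
[593.   17.7 106.5] [-3.0377 -0.0057 -1.3542] 16.525 [8.2 2.  1. ] 40.1457451890077
0 [-0.5, 54.8, -57.1] [24.0, -0.3, 0.1] 79.1 24.0
```

View pics/w19c.png

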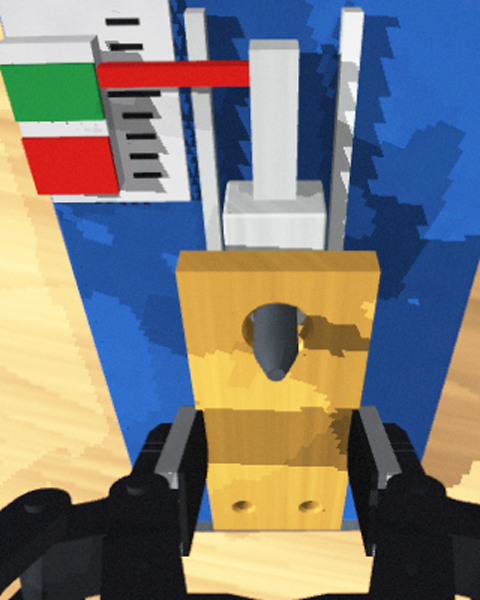

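```bash
python3 - <<'E'
from pm import *
meas("w19",[(98,64),(100,86)],[(52,64),(60,121)],o=(130,20))
E
```

```text
[[61.3 35.7 14. ]
 [57.  36.1 14. ]] [[60.  46.9  9. ]
 [47.9 48.2  9. ]]
pointer-mark 5.15
```

Call:
play_rows:
  targets:
    - {"slide":[0,2.5,1.1],"turn":[0,0,0],"hand":20}
    - {"slide":[0,2.5,1.1],"turn":[0,0,0],"hand":20}
    - {"slide":[0,0,0],"turn":[0,0,0],"hand":20}
    - {"slide":[0,0,0],"turn":[0,0,0],"hand":20}

```text
clock: 17.08
eef_pos: [589.4, 16.8, 104.3]
tool_rot: [-3.036, -0.006, -1.354]
force: [8.1, 2.5, 1.8]
width: 40.3
```

```bash
python3 st.py; python3 look.py w20;  python3 - <<'E'
import cv2
im=cv2.imread('pics/w20.png');a=cv2.resize(im[20:420,130:450],None,fx=1.5,fy=1.5,interpolation=cv2.INTER_CUBIC);cv2.imwrite('pics/w20c.png',a)
E
```

```text
rel [-25.03  -0.36   4.82] ang [-0.14 -0.61 -0.01] F slope [ 8.19  0.71 -2.65] t 17.075 w 40.3 q [-0.43  0.75  0.58  1.92 -0.77  0.59 -0.71]
10mm downslope in tool: [-0.04  9.14  4.06]
[589.4  16.8 104.3] [-3.0359 -0.0061 -1.3539] 17.075 [8.1 2.5 1.8] 40.308322111572735
0 [-0.5, 50.8, -59.1] [23.9, -0.3, 0.2] 77.9 23.9
```

View pics/w20c.png

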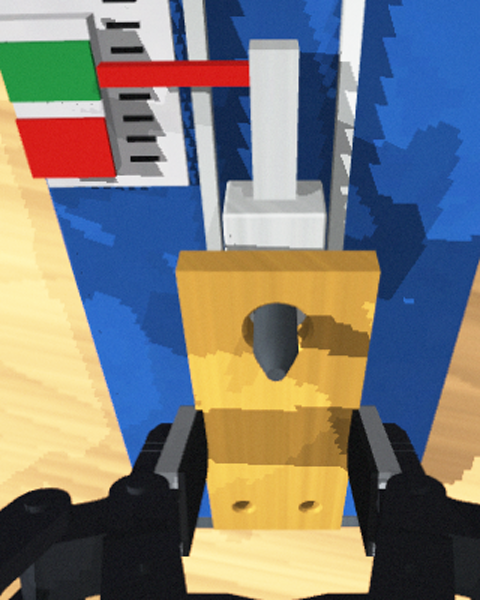

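Call:
play_rows:
  targets:
    - {"slide":[0,0.5,0.2],"turn":[0,0,0],"hand":20}
    - {"slide":[0,0,0],"turn":[0,0,0],"hand":20}
    - {"slide":[0,0,0],"turn":[0,0,0],"hand":20}
    - {"slide":[0,0,0],"turn":[0,0,0],"hand":20}
    - {"slide":[0,0,0],"turn":[0,0,0],"hand":20}

```text
clock: 17.75
eef_pos: [589.2, 16.7, 104.1]
tool_rot: [-3.035, -0.006, -1.354]
force: [8.7, 2.7, 1.5]
width: 40.0
```

Call:
play_rows:
  targets:
    - {"slide":[0,0,0],"turn":[0,0,0],"hand":20}
    - {"slide":[0,0,0],"turn":[0,0,0],"hand":20}
    - {"slide":[0,0,0],"turn":[0,0,0],"hand":20}
    - {"slide":[0,0,0],"turn":[0,0,0],"hand":20}
    - {"slide":[0,0,0],"turn":[0,0,0],"hand":20}

```text
clock: 18.38
eef_pos: [589.2, 16.7, 104.1]
tool_rot: [-3.035, -0.006, -1.354]
force: [9.2, 3.3, 1.6]
width: 40.5
```

```bash
python3 st.py; python3 look.py w21;  python3 - <<'E'
import cv2
im=cv2.imread('pics/w21.png');a=cv2.resize(im[20:140,130:300],None,fx=4,fy=4,interpolation=cv2.INTER_CUBIC);cv2.imwrite('pics/w21c.png',a)
E
```

```text
rel [-25.29  -0.4    4.82] ang [-0.14 -0.64 -0.  ] F slope [ 9.17  1.28 -3.43] t 18.375 w 40.5 q [-0.43  0.75  0.58  1.92 -0.77  0.59 -0.71]
10mm downslope in tool: [-0.04  9.14  4.05]
[589.2  16.7 104.1] [-3.0355 -0.0063 -1.3539] 18.375 [9.2 3.3 1.6] 40.496034107757055
0 [-0.6, 50.5, -59.2] [23.9, -0.3, 0.2] 77.8 23.9
```

View pics/w21c.png

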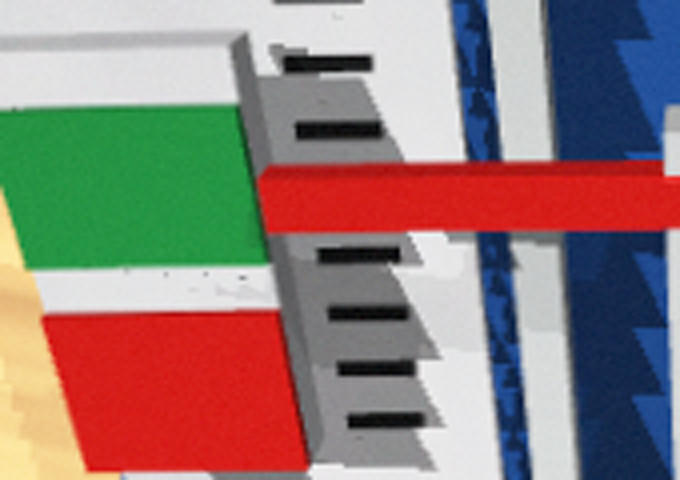

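```bash
python3 - <<'E'
from pm import *
meas("w21",[(260,181),(265,233)],[(120,107),(140,267)],k=4,o=(130,20))
E
```

```text
[[56.  36.  14. ]
 [52.1 36.4 14. ]] [[60.1 47.2  9. ]
 [48.  48.7  9. ]]
pointer-mark -0.01
```

Call:
play_rows:
  targets:
    - {"slide":[0,-2.2,-1],"turn":[0,0,0],"hand":20}
    - {"slide":[0,-2.2,-1],"turn":[0,0,0],"hand":20}
    - {"slide":[0,-2.2,-1],"turn":[0,0,0],"hand":20}
    - {"slide":[0,-2.2,-1],"turn":[0,0,0],"hand":20}
    - {"slide":[0,-2.2,-1],"turn":[0,0,0],"hand":20}

```text
clock: 19.05
eef_pos: [597.6, 18.7, 109.4]
tool_rot: [-3.039, -0.006, -1.354]
force: [5.7, 1.4, -0.3]
width: 40.4
```

Call:
play_rows:
  targets:
    - {"slide":[0,-2.2,-1],"turn":[0,0,0],"hand":20}
    - {"slide":[0,-2.2,-1],"turn":[0,0,0],"hand":20}
    - {"slide":[0,-2.2,-1],"turn":[0,0,0],"hand":20}
    - {"slide":[0,-2.2,-1],"turn":[0,0,0],"hand":20}
    - {"slide":[0,0,0],"turn":[0,0,0],"hand":20}

```text
clock: 19.68
eef_pos: [604.1, 20.2, 113.5]
tool_rot: [-3.042, -0.005, -1.354]
force: [4.3, 1.0, -0.3]
width: 40.3
```

```bash
python3 st.py
```

```text
rel [-7.29 -0.21  5.04] ang [-0.1  -0.27 -0.06] F slope [ 3.66  0.05 -2.41] t 19.675 w 40.3 q [-0.45  0.76  0.61  1.86 -0.74  0.65 -0.75]
10mm downslope in tool: [-0.03  9.11  4.11]
```

Call:
play_rows:
  targets:
    - {"slide":[0,-1.6,-0.7],"turn":[0,0,0],"hand":20}
    - {"slide":[0,-1.6,-0.7],"turn":[0,0,0],"hand":20}
    - {"slide":[0,-1.3,-0.6],"turn":[0,0,0],"hand":20}
    - {"slide":[0,0,0],"turn":[0,0,0],"hand":20}

```text
clock: 20.18
eef_pos: [608.0, 21.2, 115.8]
tool_rot: [-3.043, -0.005, -1.354]
force: [2.9, 0.3, -1.2]
width: 40.0
```

```bash
python3 st.py; python3 look.py w22;  python3 - <<'E'
import cv2
im=cv2.imread('pics/w22.png');a=cv2.resize(im[20:420,130:450],None,fx=1.5,fy=1.5,interpolation=cv2.INTER_CUBIC);cv2.imwrite('pics/w22c.png',a)
E
```

```text
rel [-2.74 -0.13  5.04] ang [-0.09 -0.23 -0.07] F slope [ 1.93 -0.38 -2.53] t 20.175 w 40.0 q [-0.45  0.76  0.61  1.85 -0.73  0.66 -0.76]
10mm downslope in tool: [-0.03  9.11  4.12]
[608.   21.2 115.8] [-3.0426 -0.0049 -1.3544] 20.175 [ 2.9  0.3 -1.2] 40.018265647636134
0 [-0.4, 71.3, -49.1] [24.3, -0.3, 0.1] 86.6 24.3
```

View pics/w22c.png

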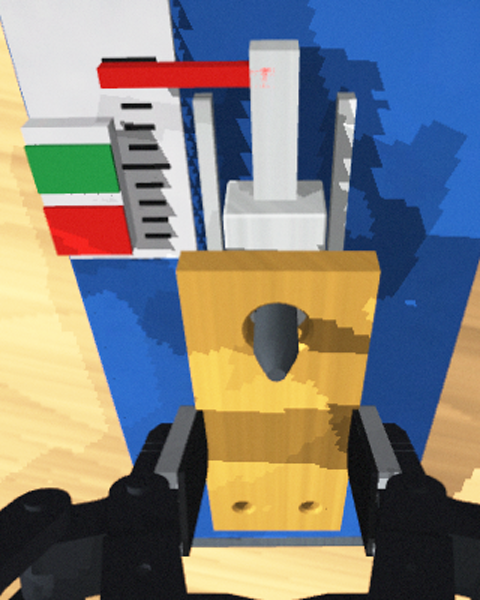

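Call:
play_rows:
  targets:
    - {"slide":[0,-1.4,-0.6],"turn":[0,0,0],"hand":20}
    - {"slide":[0,-0.4,-0.2],"turn":[0,0,0],"hand":20}
    - {"slide":[0,-0.8,1.8],"turn":[0,0,0],"hand":20}
    - {"slide":[0,-0.4,0.9],"turn":[0,0,0],"hand":20}
    - {"slide":[0,0,0],"turn":[0,0,0],"hand":20}

```text
clock: 20.85
eef_pos: [610.9, 21.9, 114.1]
tool_rot: [-3.043, -0.005, -1.354]
force: [-0.2, -0.0, -3.5]
width: 40.6
```

```bash
python3 st.py
```

```text
rel [-1.   -0.09  1.97] ang [-0.09 -0.21 -0.07] F slope [-1.93  0.02 -2.9 ] t 20.85 w 40.6 q [-0.45  0.77  0.61  1.84 -0.74  0.66 -0.76]
10mm downslope in tool: [-0.03  9.11  4.12]
```

Call:
play_rows:
  targets:
    - {"slide":[0,-0.5,0.9],"turn":[0,0,0],"hand":20}
    - {"slide":[0,0,0],"turn":[0,0,0],"hand":20}

```text
clock: 21.1
eef_pos: [611.8, 22.0, 113.4]
tool_rot: [-3.042, -0.005, -1.354]
force: [0.3, 0.5, -3.2]
width: 40.0
```

```bash
python3 st.py
```

```text
rel [-0.56 -0.12  1.  ] ang [-0.09 -0.25 -0.07] F slope [-1.27  0.43 -2.92] t 21.1 w 40.0 q [-0.45  0.77  0.61  1.84 -0.74  0.66 -0.76]
10mm downslope in tool: [-0.03  9.11  4.12]
```

Call:
play_rows:
  targets:
    - {"slide":[0,-0.5,0.9],"turn":[0,0,0],"hand":20}
    - {"slide":[0,0,0],"turn":[0,0,0],"hand":20}

```text
clock: 21.35
eef_pos: [612.4, 22.2, 112.6]
tool_rot: [-3.042, -0.005, -1.354]
force: [-0.2, 0.4, -2.2]
width: 40.5
```

```bash
python3 st.py
```

```text
rel [-0.45 -0.1  -0.04] ang [-0.09 -0.25 -0.06] F slope [-1.17  0.44 -1.89] t 21.35 w 40.5 q [-0.45  0.77  0.61  1.84 -0.74  0.66 -0.76]
10mm downslope in tool: [-0.03  9.11  4.12]
```

Call:
play_rows:
  targets:
    - {"slide":[0,1,0.5],"turn":[0,0,0],"hand":20}
    - {"slide":[0,0,0],"turn":[0,0,0],"hand":20}
    - {"slide":[0,0,0],"turn":[0,0,0],"hand":50}
    - {"slide":[0,0,0],"turn":[0,0,0],"hand":60}
    - {"slide":[0,0,0],"turn":[0,0,0],"hand":60}

```text
clock: 21.98
eef_pos: [611.8, 21.8, 112.4]
tool_rot: [-3.041, -0.005, -1.354]
force: [-0.5, 0.7, 1.1]
width: 60.3
```

```bash
python3 st.py; python3 look.py w23
```

```text
rel [-1.08 -0.29  0.17] ang [-0.1  -0.3  -0.07] F slope [0.28 0.78 1.09] t 21.975 w 60.3 q [-0.45  0.77  0.61  1.84 -0.74  0.66 -0.76]
10mm downslope in tool: [-0.03  9.12  4.11]
[611.8  21.8 112.4] [-3.0414 -0.0051 -1.3545] 21.975 [-0.5  0.7  1.1] 60.29760571483974
0 [-0.5, 74.8, -53.0] [24.3, -0.3, 0.1] 91.7 24.3
```

View pics/w23.png

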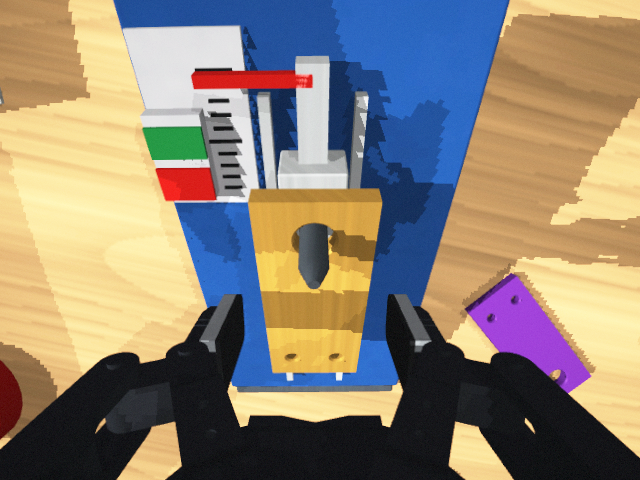

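Released cleanly; plate lies on the bar. Withdraw.

Call:
play_rows:
  targets:
    - {"slide":[0,2,-5],"turn":[0,0,0],"hand":60}
    - {"slide":[0,5,-12],"turn":[0,0,0],"hand":60}
    - {"slide":[0,10,-30],"turn":[0,0,0],"hand":60}
    - {"slide":[0,20,-40],"turn":[0,0,0],"hand":60}
    - {"slide":[0,0,0],"turn":[0,0,0],"hand":60}

```text
clock: 22.65
eef_pos: [567.0, 11.5, 198.2]
tool_rot: [-3.038, -0.005, -1.356]
force: [-0.9, 0.3, -0.1]
width: 60.4
```

```bash
python3 look.py w24; python3 - <<'E'
import cv2
from cell import *
im,_=get_image("scene"); a=cv2.resize(im[180:320,270:450],None,fx=4,fy=4,interpolation=cv2.INTER_CUBIC); cv2.imwrite('pics/s24.png',a)
E
```

```text
[567.   11.5 198.2] [-3.0376 -0.0051 -1.3562] 22.65 [-0.9  0.3 -0.1] 60.367476008773984
0 [-1.4, 37.8, 36.9] [24.0, -0.3, 0.0] 52.8 24.0
```

View pics/w24.png

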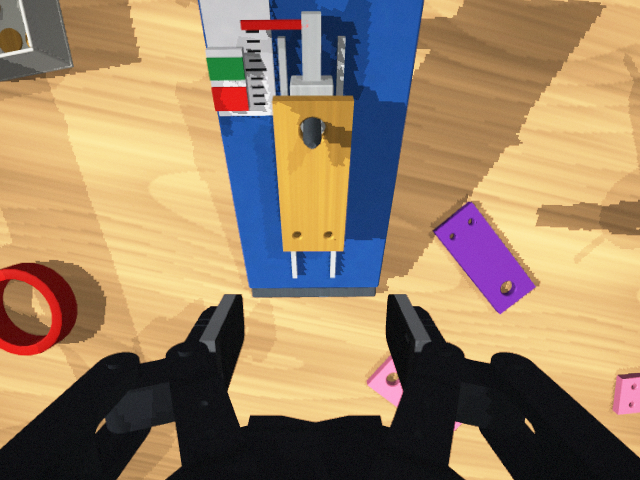

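View pics/s24.png

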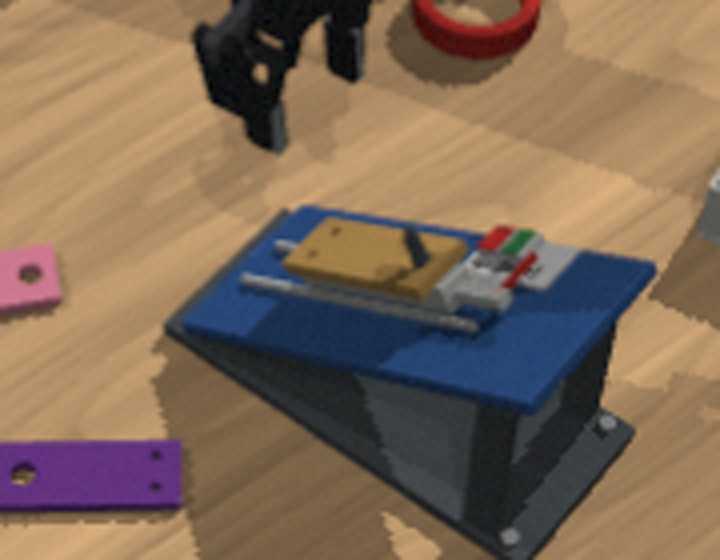

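The plate lies flat on the bar with the post through its eye. The pointer is back home and the gripper is clear, so I'm handing in.

```bash
python3 -c "
from cell import *
print(finish_job())"
```

```text
the job is handed in; nothing more can be done
None
```

I hung the brass plate by its large eye on the post and pulled it until the pointer stood level with the green band. I held it there for more than a second, eased the spring home in small steps and let go. The job was handed in at about 23 s of the 54 s allowed, with no verdict reported.

**Last checks**
- **Hold:** the last camera measurement put the pointer 0.0 mm from the middle of the green. The pull read about 9 N along the slope.
- **Return:** before I let go, the force along the slope was down to the plate's own weight, so the spring was no longer pulling on it.
- **Final pictures:** the wrist and scene views show the plate flat on the slide bar, with the post through its eye and the rest of it down the slope. The pointer is back at its starting place and the gripper is well clear.
- **Tape, pot and tub:** I never came near them. The last wrist view shows the tape and part of the tub where they were. I took no final picture of the pot.

**What went wrong on the way**
- **First grasp:** it was square to the plate, and the wrist reached its joint limits at the gauge. I put the plate back on the bench and gripped it again with the tool tilted 24 degrees.
- **Tilted grip:** the first try closed above the plate without catching it, and the second, lower try held.

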